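# Release ink tins at the label press

### The arm

A 6-joint arm with a two-finger parallel gripper is mounted at the origin on the work surface. World frame = base frame: x ahead of the robot, y to its left, z up, the work surface at z = 0. Lengths are in m, angles in rad, forces in N, time in s.
With the tool pointing down it reaches from about 0.35 to 0.8 m from the base axis. Payload 7.3 kg.
Tool frame: the origin (TCP) lies at the very end of the fingers, on their centre line; the grasp point (between the pads) lies 19 mm behind it; z points along the fingers, y is the line along which they close (so a half turn about z gives the same grasp; the last joint's range is limited). The gripper opens to 85 mm and grips with 20 to 120 N. Pads are 22 mm wide; open, the fingers measure 114 mm over their backs; the gripper's body (76 mm by 85 mm) begins 54 mm behind the grasp point. The pads swing forward as they close: fully open they stand 13 mm farther back than shut.
Start: joints at [-1.361, 0.342, 1.524, -0, 1.275, -0.146], TCP at [0.183, -0.492, 0.2] pointing down, gripper open.
Joint ranges: [-2.53, 2.53], [-0.77, 2.02], [0.04, 2.7], [-1, 4.14], [0.28, 2.66], [-3.11, 3.11]. Speed limits (rad/s): [2.57, 2.57, 3.14, 3.14, 3.14, 3.14].

### API

Orientations are given as a unit quaternion [w, x, y, z].
In Python, from rig import sensors, snapshot, get_calibration, workorder gives the robot as it stands.
- The arm moves only by the tool play_rows, never from a script. Its argument "increments" is a list of rows, each a list of 3 entries, a list of its own where there are three numbers: the shift along the tool's x, y, z in mm, then the turn, a rotation vector about the tool's x, y, z in rad, then the opening, from 0 (shut) to 1 (fully open). In form: [[[tx, ty, tz], [wx, wy, wz], fingers], ...]. A call has 1 to 5 rows; each row shifts and turns the commanded pose from where the row before left it, along the tool's axes as they then stand; what a row does not reach is not made up. A row lasts 1/10 s, in which the tool goes at most 50 mm and 8.59 degrees, less where a joint would pass 70% of its speed; a pose out of reach is approached as far as the arm can. A call is refused whole if a number of a shift passes 50 or a number of a turn 0.15, either way. A call with a gripper value outside its range is refused whole. The fingers move at their own pace and stop on an object; the grip force is fixed at half the most. Time passes only in rows, so rows that do not move let the fingers close. It gives the time, the measured TCP pose, the force, the opening and the grip force at its end, in the units of the state.
- sensors.read_state(): the state, without advancing time (a new reading comes with each control period).
- snapshot(name): name is "scene" or "top"; returns the picture (420x560x3 uint8, blue, green, red); there is no depth.
- get_calibration(name): a dict with "intrinsics" (3x3 intrinsics, pixels), "dist_coeffs" ([k1, k2, p1, p2, k3] as OpenCV has them; the pictures are not rectified), "R" (3x3) and "t" (3): a world point X has camera coordinates R X + t. Camera axes: x right, y down, z forward; pixel columns grow to the right and rows downward; lengths in m; the calibration is good to about 2 mm. A picture is of the moment at which its call begins. get_calibration takes no time and is no camera call.
- workorder.hand_in(): hands the job in; it is judged then, once.
The state is a dict: "time": time; "joints": joint angles; "joint_vel": joint speeds; "joint_torque": joint torques, N m; "position": TCP position; "eef_rot": TCP orientation; "contact_force": force on the tool from outside, world axes, zero at the start; "ft_torque": the same for the moment, N m; "finger_gap": opening from 0.0 (shut) to 1.0 (fully open); "gripper_force": force on a finger pad.
Only numpy, scipy, OpenCV 4.12 (cv2) and the standard library are available. Lean on these libraries where they do the work, as an engineer would, in place of code of your own. Each camera call takes 0.05 s, during which the arm holds its last target. There are 200 camera calls.

### The job

Turn every ink tin on the rack round on its turntable until its label squarely faces the reader bar, then press the treadle right down to its stop for a moment to trip the reader. Only after that, stand one sample tub upright in the middle of each tin's lid, with the labels still facing the reader. Put the ink knife away flat in the tool tray at any point, keep the tins on their turntables and leave everything else where it is.

Things in the scene. Friction and masses are not known exactly. Their poses are not given: they have to be found in the camera images.
- rack: fixed grey base plate, 200 x 460 mm and 12 mm thick, lying on the bench with three aluminium turntables in a row along its own y. Origin on the bench, below the middle turntable's axis; x points to the black reader bar that runs along the plate's far edge (bar 460 mm long along y, 35 mm wide, top at 42 mm, centred 102 mm along +x; a green window and a yellow mark in line with each turntable); z up.
- seat1 (a point): centre of the top of turntable 1, 22 mm above the bench, -150 mm along the rack's y; axes fixed to the rack (x to the reader bar), not turning with the table. The turntable (120 mm across) turns freely either way without end against a slight friction (0.025 N m) and stays where it is left; six lugs 10 mm high keep the tin centred to 1.5 mm.
- tin1: ink tin with blue lid, a closed steel cylinder 100 mm across and 80 mm high, flat lid, 0.8 kg: too wide to grip. It stands on turntable 1 (may be absent) and turns together with it when a fingertip pressing lightly near the edge of the lid is swept round, or when its side is dragged. Origin at the centre of its underside, z up, x points out through the middle of its label (white paper with a blue band, 80 degrees wide); a white mark at the lid's edge lies above the label.
- label1 (a point): middle of the label of tin 1, on the tin's side 50 mm from its axis, 40 mm above its underside
- seat2 (a point): centre of the top of turntable 2, 22 mm above the bench, 0 mm along the rack's y; axes fixed to the rack (x to the reader bar), not turning with the table. The turntable (120 mm across) turns freely either way without end against a slight friction (0.025 N m) and stays where it is left; six lugs 10 mm high keep the tin centred to 1.5 mm.
- tin2: ink tin with red lid, a closed steel cylinder 100 mm across and 80 mm high, flat lid, 0.8 kg: too wide to grip. It stands on turntable 2 (may be absent) and turns together with it when a fingertip pressing lightly near the edge of the lid is swept round, or when its side is dragged. Origin at the centre of its underside, z up, x points out through the middle of its label (white paper with a red band, 80 degrees wide); a white mark at the lid's edge lies above the label.
- label2 (a point): middle of the label of tin 2, on the tin's side 50 mm from its axis, 40 mm above its underside
- seat3 (a point): centre of the top of turntable 3, 22 mm above the bench, 150 mm along the rack's y; axes fixed to the rack (x to the reader bar), not turning with the table. The turntable (120 mm across) turns freely either way without end against a slight friction (0.025 N m) and stays where it is left; six lugs 10 mm high keep the tin centred to 1.5 mm.
- tin3: ink tin with yellow lid, a closed steel cylinder 100 mm across and 80 mm high, flat lid, 0.8 kg: too wide to grip. It stands on turntable 3 (may be absent) and turns together with it when a fingertip pressing lightly near the edge of the lid is swept round, or when its side is dragged. Origin at the centre of its underside, z up, x points out through the middle of its label (white paper with a yellow band, 80 degrees wide); a white mark at the lid's edge lies above the label.
- label3 (a point): middle of the label of tin 3, on the tin's side 50 mm from its axis, 40 mm above its underside
- treadle (a joint): angle of the yellow spring treadle: 0 up (rest), 0.22 at its lower stop, rad; sprung back to 0 when let go; needs about 11 N at the pad point to reach the stop
- treadle_pad (a point): pressing point on top of the yellow treadle plate (140 x 62 x 8 mm), 100 mm from its hinge. The hinge lies along the base's y at 30 mm height at its +x end; at rest the plate rises 0.25 rad from the hinge towards its free end and this point is 59 mm above the bench; at the stop it is 37 mm above the bench
- treadle_base: fixed dark steel base of the treadle, 170 x 90 mm; origin under its centre, x towards the hinge end (the hinge is 65 mm along +x), the free end of the plate is at -x
- tub1: white sample tub with green lid band, 60 mm across, 36 mm high, 0.12 kg, closed, standing on the bench; origin at the centre of its underside, z up. All four are alike; there may be more tubs than tins
- tub2: white sample tub with green lid band, 60 mm across, 36 mm high, 0.12 kg, closed, standing on the bench; origin at the centre of its underside, z up. All four are alike; there may be more tubs than tins
- tub3: white sample tub with green lid band, 60 mm across, 36 mm high, 0.12 kg, closed, standing on the bench; origin at the centre of its underside, z up. All four are alike; there may be more tubs than tins
- tub4: white sample tub with green lid band, 60 mm across, 36 mm high, 0.12 kg, closed, standing on the bench; origin at the centre of its underside, z up. All four are alike; there may be more tubs than tins
- knife: ink knife lying flat: wooden handle 85 x 24 x 18 mm on the -x side, flat steel blade (28 mm wide, 4 mm thick, its middle 9 mm above the underside) on the +x side, 165 mm long in all. Origin at the middle of its length on the underside, 2 mm inside the handle's inner end; the middle of the handle is 40 mm along -x; z up; 0.09 kg, centre of mass about 24 mm along -x
- tray: fixed blue open tool tray, 230 mm (along its x) x 110 mm outside, walls 4 mm thick and 16 mm high, floor about 4 mm thick; origin under its centre
- labels1: white roll of labels standing on end, 100 mm across, 50 mm high; not part of the job
- labels2: yellow roll of labels standing on end, 90 mm across, 70 mm high; not part of the job
- solvent: amber bottle with red cap, 64 mm across, 150 mm high; not part of the job
There are look-alikes about, which are no part of the job. Leave any pink look-alike of the tub3 alone. What is shaped like the tub2 but pink is not meant.

How it is judged:
By the outcome, as a careful person would: the job done as asked, in the order asked, and still so for the second after the job is handed in, with the robot touching nothing.
Of tin1, tin2, tin3 only 2 to 3 are there at a start; the rules pass over those that are not, and their reading is None.
At some moment in a run one of tub1, tub2, tub3, tub4, knife may be knocked a few centimetres aside while the robot is not near it.
Once in a run the grip may slacken for a moment while it holds something.
It also fails if it takes over 210 s, if anything falls off the work surface, if the arm or the gripper's body presses on something with over 40 N, if the wrist force passes 120 N, or if a joint passes its speed limit or range.

## Working session

There is one attempt and no reset: what is moved stays moved. The work goes in short steps, Python scripts to look and compute and a tool call to move; the robot and the scene stay as the last step left them, time stands still between calls to the robot, and variables do not carry over. Pictures are saved under pics/ and viewed, at most 14 in all, crops included, and the job is handed in when it is done.

Besides the shell and the picture viewer there is one more tool, called after ">>>" as a command line: name --argument value ..., lists and objects as JSON in quotes. play_rows: Moves the arm, as the interface text tells. Its arguments: {"type":"object","properties":{"increments":{"type":"array"}},"required":["increments"]}

```bash
ls; mkdir -p pics; python3 - <<'E'
from rig import sensors, snapshot, get_calibration
import cv2
for n in("scene","top"):
    im=snapshot(n); cv2.imwrite(f"pics/{n}0.png",im)
    c=get_calibration(n); print(n,c)
s=sensors.read_state();print(s)
E
```

```text
pics
scene {'intrinsics': array([[487.85400452,   0.        , 279.76148174],
       [  0.        , 487.85400452, 202.39428382],
       [  0.        ,   0.        ,   1.        ]]), 'dist_coeffs': array([0.03936816, 0.        , 0.        , 0.        , 0.        ]), 'R': array([[-0.60969461,  0.79263092, -0.00295057],
       [ 0.5486216 ,  0.41930918, -0.72332161],
       [-0.57208987, -0.44262404, -0.69050499]]), 't': array([ 0.34403969, -0.18988629,  1.68742604])}
top {'intrinsics': array([[426.19217955,   0.        , 277.8929528 ],
       [  0.        , 426.19217955, 202.22445232],
       [  0.        ,   0.        ,   1.        ]]), 'dist_coeffs': array([0.02661128, 0.        , 0.        , 0.        , 0.        ]), 'R': array([[-0.01350892, -0.99983721, -0.01196053],
       [-0.99709216,  0.01436709, -0.07483855],
       [ 0.0749982 ,  0.01091476, -0.99712393]]), 't': array([-0.0210993 ,  0.46666016,  1.45540258])}
{'time': 0.1, 'joints': array([-1.36098944e+00,  3.42694765e-01,  1.52489996e+00, -2.50519405e-06,
        1.27540157e+00, -1.45971722e-01]), 'joint_vel': array([ 0.00110533, -0.00219733, -0.001423  , -0.00127568, -0.00158795,
       -0.00020412]), 'joint_torque': array([ 1.76178481e-03, -4.34448266e+01, -2.46490949e+01, -1.33709350e-04,
        4.64138371e-03, -7.47802513e-07]), 'position': array([ 0.18281972, -0.49172237,  0.19888135]), 'eef_rot': array([-7.01423173e-04,  9.84219071e-01,  1.76952896e-01, -2.35940337e-05]), 'contact_force': array([-0.56089759,  0.11827815, -0.14898519]), 'ft_torque': array([-0.05611742, -0.02058784,  0.00580925]), 'gripper_force': 0.0, 'finger_gap': 0.9974522048548946}
```

View pics/scene0.png

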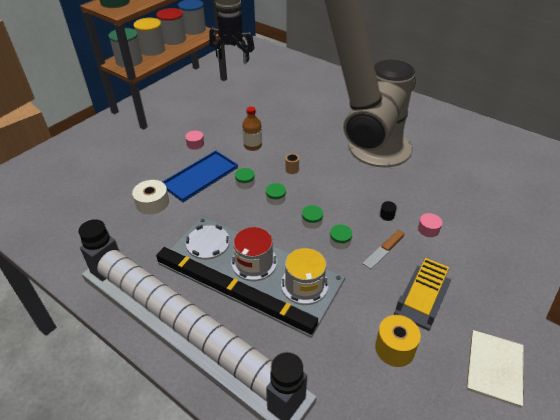

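View pics/top0.png

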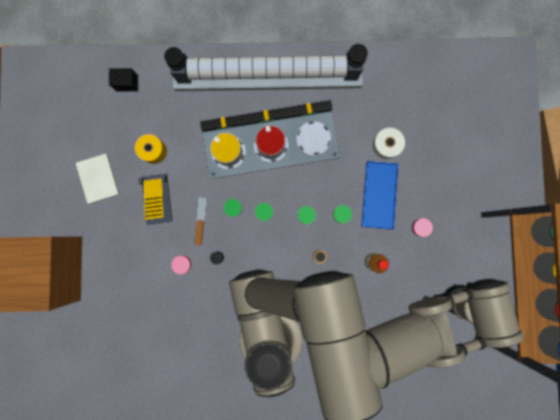

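The images show tin2 (red lid, top px 270,141) and tin3 (yellow, 226,148), with turntable 1 empty. The green tubs are at top (232,208), (264,212), (307,215) and (343,214). The pink look-alikes at (180,265) and (423,228) are to be left alone. The knife is at (200,222), the tray at (380,195) and the treadle at (154,200). Next I'll take an enlarged crop and measure.

```bash
cat > h.py <<'E'
from rig import sensors, snapshot, get_calibration
import cv2, numpy as np
from scipy.spatial.transform import Rotation as Rn
def ray(cam,uv,z):
    c=get_calibration(cam); p=cv2.undistortPoints(np.array(uv,float).reshape(-1,1,2),c["intrinsics"],c["dist_coeffs"])[:,0]
    R,t=c["R"],c["t"]; o=-R.T@t; d=np.c_[p,np.ones(len(p))]@R
    return o+d*((z-o[2])/d[:,2])[:,None]
def proj(cam,X):
    c=get_calibration(cam); return cv2.projectPoints(np.array(X,float).reshape(-1,1,3),cv2.Rodrigues(c["R"])[0],c["t"],c["intrinsics"],c["dist_coeffs"])[0][:,0]
def blobs(im,lo,hi,amin=30):
    m=cv2.inRange(cv2.cvtColor(im,cv2.COLOR_BGR2HSV),np.array(lo),np.array(hi))
    cs=cv2.findContours(m,cv2.RETR_EXTERNAL,cv2.CHAIN_APPROX_NONE)[0]
    return [c for c in cs if cv2.contourArea(c)>amin]
def cen(c):
    M=cv2.moments(c); return np.array([M["m10"],M["m01"]])/M["m00"]
def pose():
    s=sensors.read_state(); q=s["eef_rot"]; return s["position"],Rn.from_quat([q[1],q[2],q[3],q[0]])
def to_tool(target,yaw=None):
    """tool-frame shift (mm) to target and, for fingers' closing axis at world angle yaw, turn about tool z"""
    p,R=pose(); d=R.inv().apply(np.array(target)-p)*1000
    w=None
    if yaw is not None:
        y=R.as_matrix()[:,1]; a=np.arctan2(y[1],y[0]); e=(yaw-a+np.pi/2)%np.pi-np.pi/2; w=-e
    return d.round(1),w
E
python3 - <<'E'
from h import *
im=cv2.imread("pics/top0.png"); sc=cv2.imread("pics/scene0.png")
print("tubs",[(cen(c).round(1),ray("top",cen(c),.036)[0].round(4),cv2.contourArea(c)) for c in blobs(im,(50,100,50),(75,255,255))])
print("tubs sc",[(cen(c).round(1),ray("scene",cen(c),.034)[0].round(4),cv2.contourArea(c)) for c in blobs(sc,(50,100,50),(75,255,255))])
print("red",[(cen(c).round(1),ray("top",cen(cv2.convexHull(c)),.102)[0].round(4),cv2.contourArea(c)) for c in blobs(im,(0,180,80),(5,255,255))])
print("yel",[(cen(c).round(1),ray("top",cen(cv2.convexHull(c)),.102)[0].round(4),cv2.boundingRect(c),cv2.contourArea(c)) for c in blobs(im,(20,180,100),(30,255,255),8)])
b=[c for c in blobs(im,(105,180,80),(120,255,255),300)]
for c in b:
    r=cv2.minAreaRect(c); print("tray",ray("top",cv2.boxPoints(r),.012).round(3),r)
k=[c for c in blobs(im,(3,80,60),(18,255,200)) if 185<cen(c)[0]<215 and 190<cen(c)[1]<250]
for c in k: print("handle",cen(c),ray("top",cv2.boxPoints(cv2.minAreaRect(c)),.018).round(3),ray("top",cen(c),.018).round(4))
a=cv2.resize(im[90:280,120:420],None,fx=2.6,fy=2.6,interpolation=cv2.INTER_CUBIC); cv2.imwrite("pics/c1.png",a)
a=cv2.resize(sc[210:330,150:350],None,fx=4,fy=4,interpolation=cv2.INTER_CUBIC); cv2.imwrite("pics/c2.png",a)
E
```

```text
tubs [(array([306.2, 214.6]), array([ 0.4213, -0.1234,  0.036 ]), 226.5), (array([342.2, 213.7]), array([ 0.4226, -0.2458,  0.036 ]), 230.5), (array([263.7, 211.4]), array([0.4343, 0.021 , 0.036 ]), 223.0), (array([232.3, 207.3]), array([0.4497, 0.1279, 0.036 ]), 226.0)]
tubs sc [(array([340.7, 233.4]), array([0.4509, 0.1257, 0.034 ]), 296.5), (array([312. , 213.5]), array([0.4354, 0.0184, 0.034 ]), 266.0), (array([275.4, 190.6]), array([ 0.4221, -0.126 ,  0.034 ]), 231.0), (array([244.3, 174.9]), array([ 0.4237, -0.2486,  0.034 ]), 206.5), (array([113.5,  36.1]), array([ 0.0468, -1.3506,  0.034 ]), 40.0), (array([130.3,  33.7]), array([-0.0162, -1.3103,  0.034 ]), 74.0)]
red [(array([382.8, 264.5]), array([ 0.2548, -0.3618,  0.102 ]), 56.5), (array([270.1, 140.8]), array([ 0.6654, -0.005 ,  0.102 ]), 472.0)]
yel [(array([554.2, 270.6]), array([ 0.2308, -0.8984,  0.102 ]), (553, 265, 4, 12), 22.0), (array([153. , 198.6]), array([0.478 , 0.3793, 0.102 ]), (143, 179, 20, 40), 630.0), (array([149.1, 147.8]), array([0.6454, 0.3931, 0.102 ]), (135, 135, 29, 27), 538.0), (array([225.7, 147.8]), array([0.6434, 0.1419, 0.102 ]), (212, 134, 28, 28), 534.5), (array([222.8, 122.1]), array([0.7281, 0.1501, 0.102 ]), (220, 118, 6, 10), 33.0), (array([265.7, 114.9]), array([0.7499, 0.008 , 0.102 ]), (263, 111, 6, 9), 33.0), (array([308.8, 107.9]), array([ 0.771 , -0.1345,  0.102 ]), (306, 104, 6, 9), 32.0)]
tray [[ 0.382 -0.317  0.012]
 [ 0.603 -0.339  0.012]
 [ 0.594 -0.442  0.012]
 [ 0.373 -0.419  0.012]] ((379.5533142089844, 194.75379943847656), (29.852514266967773, 63.83735656738281), 4.085616588592529)
handle [198.79757576 232.3430303 ] [[0.328 0.262 0.018]
 [0.407 0.254 0.018]
 [0.405 0.23  0.018]
 [0.325 0.238 0.018]] [[0.3663 0.2459 0.018 ]]
```

View pics/c1.png

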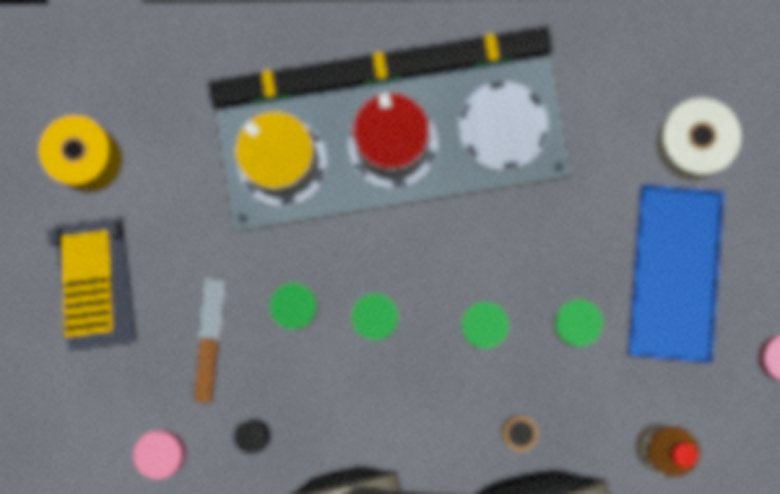

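View pics/c2.png

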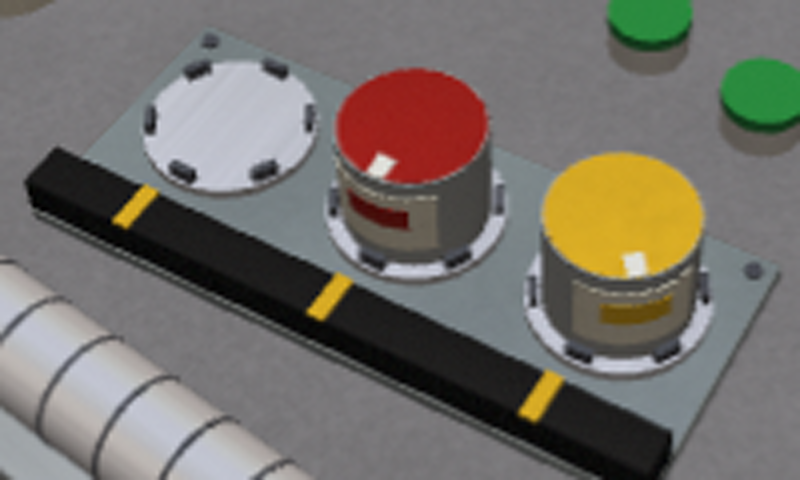

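Crops confirm it: tin2's mark is near the reader bar and tin3's is turned well to the left. Now the angles.

```bash
cat >> h.py <<'E'
def rackpose():
    # bar marks from both stored views are on z=.042
    P=[]
    for n,uv in (("top",[[222.8,122.1],[265.7,114.9],[308.8,107.9]]),): P=ray(n,uv,.042)
    return P
def marks(tag=None):
    out={}
    for n in("top","scene"):
        im=cv2.imread(tag%n) if tag else snapshot(n)
        hsv=cv2.cvtColor(im,cv2.COLOR_BGR2HSV)
        for name,c in(("tin2",T2),("tin3",T3)):
            th=np.linspace(0,2*np.pi,60); e=np.c_[c[0]+.0505*np.cos(th),c[1]+.0505*np.sin(th),np.full(60,.102)]
            m=np.zeros(im.shape[:2],np.uint8); cv2.fillPoly(m,[proj(n,e).astype(int)],255)
            w=np.clip(255-hsv[...,1].astype(float)-100,0,155)*(m>0)*(hsv[...,2]>120)
            e2=np.c_[c[0]+.028*np.cos(th),c[1]+.028*np.sin(th),np.full(60,.102)]
            cv2.fillPoly(m,[proj(n,e2).astype(int)],0); w*=m>0
            v,u=np.nonzero(w)
            if len(u)==0: continue
            X=ray(n,np.c_[u,v],.102)[:,:2]; a=np.average(X,axis=0,weights=w[v,u])
            out[name,n]=(a.round(4),np.degrees(np.arctan2(*(a-c[:2])[::-1])).round(1),len(u))
    return out
T2=np.array([.6654,-.005]);T3=np.array([.6434,.1419])
E
python3 - <<'E'
from h import *
P=rackpose();print("top bar",P.round(4)); d=P[0]-P[2]; print("yaw", np.degrees(np.arctan2(-d[0],d[1])),np.linalg.norm(d))
sc=cv2.imread("pics/scene0.png")
S=[(cen(c),ray("scene",cen(c),.042)[0].round(4)) for c in blobs(sc,(18,150,80),(32,255,255),15)];print(S)
im=cv2.imread("pics/top0.png")
for n,a,i in(("top",(0,180,80),im),("scene",(0,150,80),sc)):
  for lo,hi in(((0,150,80),(6,255,255)),((20,150,100),(30,255,255))):
    for c in blobs(i,lo,hi,300):
        h=cv2.convexHull(c);print(n,lo[0],cen(h).round(1),ray(n,cv2.fitEllipse(h)[0],.102)[0].round(4))
print(marks("pics/%s0.png"))
# treadle base: dark + plate
for c in blobs(im,(20,150,100),(30,255,255),10):
    if cen(c)[0]<175 and cen(c)[1]>170: print(cv2.boxPoints(cv2.minAreaRect(c)))
E
```

```text
top bar [[ 0.7441  0.1583  0.042 ]
 [ 0.767   0.0101  0.042 ]
 [ 0.7889 -0.1388  0.042 ]]
yaw 8.578276789836655 0.30044834811623533
[(array([397.22594626, 340.03534624]), array([0.6567, 0.4047, 0.042 ])), (array([284.86225895, 308.71349862]), array([0.7449, 0.1544, 0.042 ])), (array([308.39830508, 287.67231638]), array([0.6607, 0.1637, 0.042 ])), (array([232.03921569, 283.76797386]), array([0.7666, 0.0058, 0.042 ])), (array([426.19467575, 285.92770628]), array([0.4789, 0.3911, 0.042 ])), (array([183.33333333, 261.20634921]), array([ 0.7892, -0.1429,  0.042 ])), (array([305.05588006, 262.8076324 ]), array([0.6016, 0.1115, 0.042 ])), (array([146.83730159,  23.72751323]), array([-0.1229, -1.3166,  0.042 ]))]
top 0 [270.  140.1] [ 0.6656 -0.0052  0.102 ]
top 20 [153.  198.6] [0.4761 0.3805 0.102 ]
top 20 [148.8 147.8] [0.6459 0.3938 0.102 ]
top 20 [225.2 147.5] [0.6435 0.1424 0.102 ]
scene 0 [252.7 241. ] [ 0.6659 -0.0086  0.102 ]
scene 20 [399.3 332.8] [0.6763 0.4091 0.102 ]
scene 20 [426.2 286. ] [0.5274 0.4021 0.102 ]
scene 20 [305.3 263.2] [0.6436 0.1397 0.102 ]
{('tin2', 'top'): (array([0.6866, 0.0061]), np.float64(27.6), 196), ('tin3', 'top'): (array([0.6617, 0.16  ]), np.float64(44.7), 163), ('tin2', 'scene'): (array([ 0.6711, -0.0056]), np.float64(-6.1), 131), ('tin3', 'scene'): (array([0.6423, 0.1467]), np.float64(103.3), 165)}
[[142.7414  179.60345]
 [161.4414  178.50345]
 [163.76898 218.07242]
 [145.06897 219.17242]]
```

```bash
python3 - <<'E'
s=open("h.py").read(); i=s.index("def rackpose"); s=s[:i]+'''
CT={("tin2","top"):(.6656,-.0052),("tin2","scene"):(.6659,-.0086),("tin3","top"):(.6435,.1422),("tin3","scene"):(.6436,.1397)}
def marks(tag=None):
    """world angle (deg) of each tin's white lid mark, centred per camera"""
    out={}
    for n in("top","scene"):
        im=cv2.imread(tag%n) if tag else snapshot(n)
        for name in("tin2","tin3"):
            c=np.array(CT[name,n]); v,u=np.mgrid[0:420,0:560]; u,v=u.ravel(),v.ravel()
            X=ray(n,np.c_[u,v],.102)[:,:2]-c; r=np.hypot(*X.T); k=(r<.049)&(r>.030)
            b=im[v[k],u[k],0].astype(float); X=X[k]; w=np.clip(b-np.median(b)-50,0,None)
            if w.sum()<60: continue
            a=np.average(X,axis=0,weights=w)
            out[name,n]=(np.degrees(np.arctan2(a[1],a[0])).round(1),np.hypot(*a).round(4),(w>0).sum())
    return out
'''
open("h.py","w").write(s)
E
python3 -c "
from h import *
print(marks('pics/%s0.png'))
p=ray('top',[[153.25,198.85]],.05);print(p, ray('top',[[142.7,179.6],[161.4,178.5],[163.8,218.1],[145.1,219.2]],.045).round(3))
print(pose()[1].as_matrix().round(3))"
```

```text
{('tin2', 'top'): (np.float64(11.9), np.float64(0.0325), np.int64(75)), ('tin3', 'top'): (np.float64(45.5), np.float64(0.0256), np.int64(119)), ('tin2', 'scene'): (np.float64(12.6), np.float64(0.037), np.int64(65)), ('tin3', 'scene'): (np.float64(47.5), np.float64(0.0377), np.int64(63))}
[[0.48139825 0.39378489 0.05      ]] [[0.548 0.432 0.045]
 [0.551 0.368 0.045]
 [0.416 0.359 0.045]
 [0.413 0.422 0.045]]
[[ 0.937  0.348 -0.   ]
 [ 0.348 -0.937  0.001]
 [ 0.    -0.001 -1.   ]]
```

```bash
sed -i 's/np.clip(b-np.median(b)-50,0,None)/np.clip(b-TH,0,None)*(X@[1,0]>-.02)/; s/^CT=/TH=130\nCT=/' h.py
python3 -c "
import h
from h import *
for h.TH in(90,110,130,150): print({k:(float(v[0]),float(v[1]),int(v[2])) for k,v in marks('pics/%s0.png').items()})
im=cv2.imread('pics/top0.png');print(im[122:136,260:280,0]);print(im[132:146,209:225,0])"
```

```text
{('tin2', 'top'): (11.6, 0.0352, 53), ('tin3', 'top'): (44.0, 0.0393, 39), ('tin2', 'scene'): (10.8, 0.0384, 46), ('tin3', 'scene'): (46.3, 0.0384, 57)}
{('tin2', 'top'): (13.2, 0.0391, 33), ('tin3', 'top'): (46.0, 0.0413, 27), ('tin2', 'scene'): (9.5, 0.0386, 34), ('tin3', 'scene'): (46.5, 0.0385, 39)}
{('tin2', 'top'): (11.7, 0.0406, 23), ('tin3', 'top'): (46.3, 0.0417, 21), ('tin2', 'scene'): (9.2, 0.0383, 28), ('tin3', 'scene'): (46.3, 0.0383, 30)}
{('tin2', 'top'): (10.8, 0.0414, 19), ('tin3', 'top'): (46.5, 0.0419, 17), ('tin2', 'scene'): (9.1, 0.0382, 23), ('tin3', 'scene'): (46.2, 0.0382, 27)}
[[ 71  74  81  86  94 103 106 109 114 118 128 132 134 136 136 140 144 145
  146 145]
 [106 113 111 118 125 130 134 135 136 138 141 142 142 143 146 145 147 146
  146 147]
 [128 131 132 137 140 143 147 149 149 143 140 137 140 142 142 144 144 146
  148 146]
 [140 140 139 139 140 148 157 165 164 148 126 117 120 121 129 136 139 145
  145 145]
 [140 137 135 128 128 141 172 189 184 155 110  83  82  82  94 110 123 133
  140 144]
 [138 130 121 104 100 132 181 206 200 164 104  58  43  44  57  71 
[... 938 characters left out ...]
  78  49  22   0   0   0   0]
 [146 144 145 147 150 159 163 145 108  62   7   0   0   0   0   0]
 [146 144 150 146 157 175 186 176 140  94  46   0   0   0   0   0]
 [146 145 143 147 158 184 204 205 179 145  94  30   0   0   0   0]
 [144 144 142 133 141 166 201 212 207 177 124  62   0   0   0   0]
 [145 143 133 110 101 126 171 198 202 176 127  61   0   0   0   0]
 [144 138 122  87  58  75 120 159 168 143  97  35   0   0   0   0]
 [144 137 108  66  20  22  66 101 113  89  49   0   0   0   0   0]
 [144 131 100  49   0   0   6  33  44  28   0   0   0   0   0   0]
 [142 126  90  37   0   0   0   0   0   0   0   0   0   0   0   0]
 [136 118  81  25   0   0   0   0   0   0   0   0   0   0   0   0]]
```

Red's mark is at about 9.5° against the rack x at 8.6°, so tin2 is already nearly square. Yellow's is at 46.3°, so it needs about −38°. I'll travel to tin3 with the gripper shut.

>>> play_rows --increments '[[[0,0,-20],[0,0,0.119],0],[[0,0,-20],[0,0,0.119],0],[[0,0,-20],[0,0,0.118],0],[[26,-38,0],[0,0,0],0],[[26,-38,0],[0,0,0],0]]'

```text
time: 0.6
position: [0.235, -0.4157, 0.2593]
eef_rot: [-0.0, 1.0, -0.001, 0.0]
contact_force: [0.6, 0.2, -0.2]
finger_gap: 0.146
gripper_force: 0.0
```

>>> play_rows --increments '[[[26,-38,0],[0,0,0],0],[[26,-38,0],[0,0,0],0],[[26,-38,0],[0,0,0],0],[[26,-38,0],[0,0,0],0],[[26,-38,0],[0,0,0],0]]'

```text
time: 1.1
position: [0.3655, -0.2243, 0.2594]
eef_rot: [-0.0, 1.0, -0.0, -0.0]
contact_force: [1.0, -0.7, -0.0]
finger_gap: -0.0
gripper_force: 0.0
```

>>> play_rows --increments '[[[26,-38,0],[0,0,0],0],[[26,-38,0],[0,0,0],0],[[26,-38,0],[0,0,0],0],[[26,-38,0],[0,0,0],0],[[26,-38,0],[0,0,0],0]]'

```text
time: 1.6
position: [0.4956, -0.0343, 0.2593]
eef_rot: [0.0, 1.0, -0.0, -0.0]
contact_force: [0.4, -0.6, -0.7]
finger_gap: -0.001
gripper_force: 0.0
```

```bash
python3 -c "
from h import *
import h; h.TH=150
p,R=pose();print(p,R.as_matrix().round(3),sensors.read_state()['contact_force'],to_tool([.611,.121,.115],np.pi/2))"; sed -i 's/^TH=130/TH=150/' h.py
```

```text
[ 0.49558818 -0.03433244  0.25926095] [[ 1. -0. -0.]
 [-0. -1. -0.]
 [-0.  0. -1.]] [ 0.38827319 -0.58704091 -0.68338532] (array([ 115.5, -155.4,  144.2]), np.float64(-5.808876260626761e-05))
```

>>> play_rows --increments '[[[29,-39,0],[0,0,0],0],[[29,-39,10],[0,0,0],0],[[29,-39,30],[0,0,0],0],[[28,-38,40],[0,0,0],0],[[0,0,40],[0,0,0],0]]'

```text
time: 2.1
position: [0.6033, 0.1107, 0.1496]
eef_rot: [-0.001, 1.0, 0.002, 0.001]
contact_force: [0.7, -0.5, -1.5]
finger_gap: 0.001
gripper_force: 0.0
```

>>> play_rows --increments '[[[0,0,30],[0,0,0],0],[[0,0,3],[0,0,0],0],[[0,0,1],[0,0,0],0],[[0,0,0],[0,0,0],0]]'

```text
time: 2.5
position: [0.6022, 0.1064, 0.1188]
eef_rot: [-0.0, 1.0, -0.0, 0.002]
contact_force: [0.1, -0.6, 0.9]
finger_gap: 0.002
gripper_force: 0.0
```

>>> play_rows --increments '[[[9,-15,0],[0,0,0],0],[[0,0,12],[0,0,0],0],[[0,0,4],[0,0,0],0],[[0,0,0],[0,0,0],0]]'

```text
time: 2.9
position: [0.6092, 0.1211, 0.1002]
eef_rot: [0.0, 1.0, -0.0, -0.001]
contact_force: [-1.0, -0.9, -0.2]
finger_gap: -0.001
gripper_force: 0.0
```

>>> play_rows --increments '[[[1,0,1],[0,0,0],0],[[0,0,0],[0,0,0],0]]'

```text
time: 3.1
position: [0.6112, 0.1213, 0.1001]
eef_rot: [0.0, 1.0, -0.0, 0.0]
contact_force: [-0.6, 0.6, 0.5]
finger_gap: -0.0
gripper_force: 0.0
```

```bash
python3 -c "
from h import *
s=sensors.read_state();print(s['position'],s['contact_force']);print(marks())
a=snapshot('scene');cv2.imwrite('pics/c3.png',cv2.resize(a[180:330,200:400],None,fx=4,fy=4,interpolation=cv2.INTER_CUBIC))"
```

```text
[0.61118408 0.12126046 0.1000769 ] [-0.55223366  0.60915214  0.53902338]
{('tin2', 'top'): (np.float64(10.8), np.float64(0.0414), np.int64(19)), ('tin2', 'scene'): (np.float64(9.1), np.float64(0.0382), np.int64(24)), ('tin3', 'scene'): (np.float64(46.2), np.float64(0.0382), np.int64(28))}
```

View pics/c3.png

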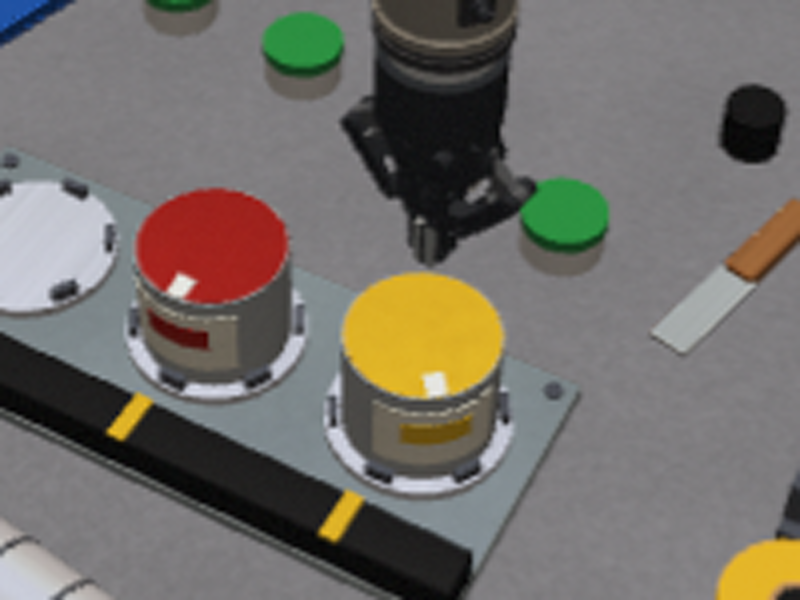

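```bash
python3 -c "
from h import *
print(proj('scene',[[.6112,.1213,.1],[.6112,.1213,.102]]), ray('scene',[[307.5,245.5]],.1),ray('scene',[[307.5,245.5]],.12))
s=sensors.read_state();print(s['joints'])"
```

```text
[[306.77604963 252.19336947]
 [306.80419074 251.66780248]] [[0.59205484 0.10999937 0.1       ]] [[0.6068526  0.11955579 0.12      ]]
[ 7.33040049e-02  6.06209713e-01  1.37318024e+00 -1.22495987e-04
  1.16186817e+00  1.64455771e+00]
```

The image shows the tip still about 13 mm clear of the lid at the reported z=0.100, so I'll keep lowering in small steps.

>>> play_rows --increments '[[[0,0,3],[0,0,0],0],[[0,0,3],[0,0,0],0],[[0,0,0],[0,0,0],0]]'

```text
time: 3.55
position: [0.6106, 0.1216, 0.0932]
eef_rot: [0.0, 1.0, -0.0, -0.001]
contact_force: [0.2, 0.1, -0.6]
finger_gap: -0.002
gripper_force: 0.0
```

```bash
python3 -c "
from h import *
s=sensors.read_state();print(s['position'],s['contact_force'])
a=snapshot('scene');cv2.imwrite('pics/c4.png',cv2.resize(a[210:300,250:370],None,fx=6,fy=6,interpolation=cv2.INTER_CUBIC))"
```

```text
[0.61062432 0.12158555 0.09319666] [ 0.19189164  0.11556752 -0.59886373]
```

View pics/c4.png

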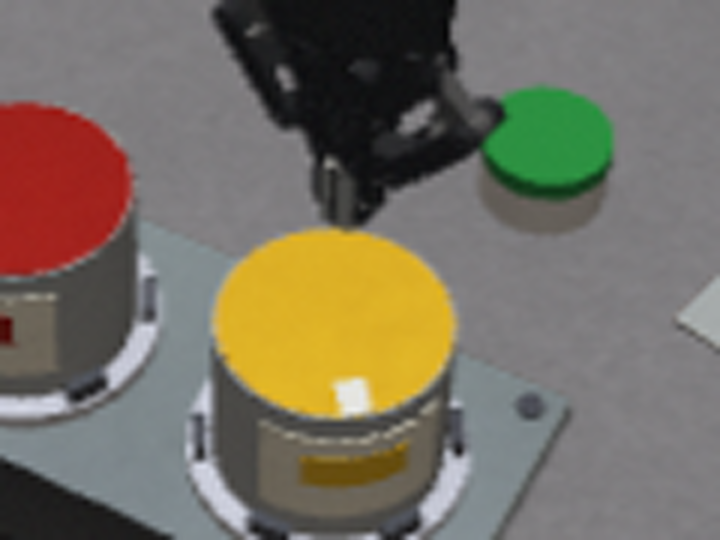

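>>> play_rows --increments '[[[0,0,2],[0,0,0],0],[[0,0,2],[0,0,0],0],[[0,0,0],[0,0,0],0]]'

```text
time: 3.9
position: [0.6108, 0.1216, 0.0895]
eef_rot: [0.0, 1.0, -0.0, -0.0]
contact_force: [0.3, 0.2, -0.0]
finger_gap: -0.004
gripper_force: 0.0
```

```bash
python3 -c "
from h import *
s=sensors.read_state();print(s['position'],s['contact_force'],s['joint_torque'].round(2),s['ft_torque'])
a=snapshot('top');b=snapshot('scene')
cv2.imwrite('pics/c5.png',np.hstack([cv2.resize(a[100:200,170:270],None,fx=4,fy=4),cv2.resize(b[200:300,260:360],None,fx=4,fy=4)]))"
```

```text
[0.61082881 0.12160526 0.08950952] [ 0.28858712  0.15177209 -0.04983278] [-0.000e+00 -5.535e+01 -2.300e+01  0.000e+00 -5.000e-02 -0.000e+00] [-0.04593927  0.04934001  0.03178044]
```

View pics/c5.png

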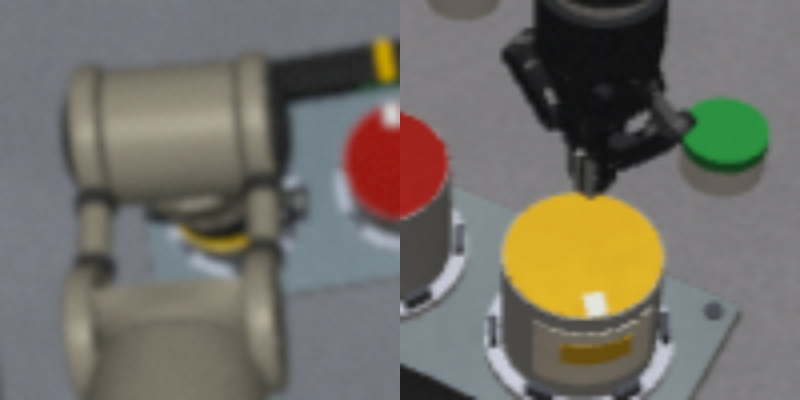

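>>> play_rows --increments '[[[0,0,1.5],[0,0,0],0],[[0,0,1.5],[0,0,0],0],[[0,0,0],[0,0,0],0]]'

```text
time: 4.3
position: [0.6109, 0.1216, 0.0866]
eef_rot: [0.0, 1.0, -0.0, -0.0]
contact_force: [0.0, -0.1, -0.1]
finger_gap: -0.004
gripper_force: 0.0
```

>>> play_rows --increments '[[[0,0,1.5],[0,0,0],0],[[0,0,1.5],[0,0,0],0],[[0,0,0],[0,0,0],0]]'

```text
time: 4.6
position: [0.6108, 0.1216, 0.0836]
eef_rot: [0.0, 1.0, -0.0, -0.0]
contact_force: [0.5, 0.4, -0.5]
finger_gap: 0.002
gripper_force: 0.0
```

```bash
python3 -c "
from h import *
s=sensors.read_state();print(s['position'],s['contact_force'])
b=snapshot('scene')
cv2.imwrite('pics/c6.png',cv2.resize(b[225:285,270:350],None,fx=9,fy=9,interpolation=cv2.INTER_CUBIC));print(b[238:258,300:316].max(2))"
```

```text
[0.6108418  0.12160531 0.0835713 ] [ 0.47403737  0.39512609 -0.49284363]
[[127  92  42  21  32  35  24  19  18  19  19  18  26  33  42  40]
 [129 110  56  30  91 100  54  19  20  21  20  19  16  25  30  28]
 [129 109  57  51 111  95  56  31  27  22  19  18  19  26  21  21]
 [128 108  56  50  68  40  72  49  21  19  17  21  19  17  24  22]
 [127 106  58  55  58  33  63  63  41  23  20  19  29  22  27  23]
 [127 105  57  65  63  32  63  71  55  28  20  17  30  24  31  32]
 [125  96  44  63  62  37  64  72  53  29  19  17  14  20  89  86]
 [125 129  76  64  62  39  63  73  53  27  22  21  19  18 110 126]
 [128 129  97  74  63  40  65  71  54  28  43  31  29  52 114 127]
 [131 132 131  92  61  37  65  73  47  28  21  24  64 114 126 126]
 [161 178 164 108  58  35  64  72  48  26  30  65 119 131 126 124]
 [221 222 221 172 105  63  69  71  55  36  72 177 183 162 142 130]
 [221 221 221 221 221 176 111  83  85  99 157 208 219 219 211 178]
 [220 221 220 221 221 220 197 164 178 212 220 220 220 220 220 219]
 [221 220 220 220 221 220 220 220 220 220 220 221 221 220 220 220]
 [220 220 220 221 221 220 221 220 220 220 221 220 221 220 220 219]
 [220 220 220 220 221 220 220 220 219 220 221 221 220 220 220 220]
 [221 220 219 219 219 220 220 219 219 219 220 221 221 220 220 220]
 [221 221 219 220 220 221 219 219 219 218 219 220 220 220 220 220]
 [220 219 219 219 220 221 220 220 220 219 219 218 219 219 220 221]]
```

View pics/c6.png

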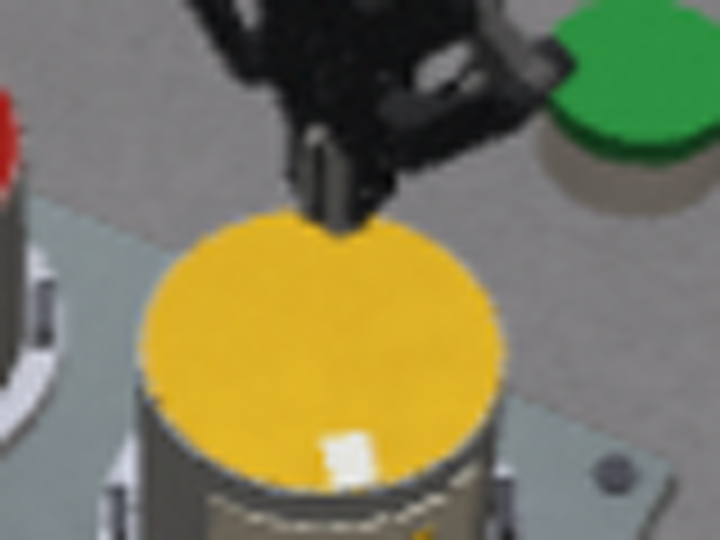

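The tip is just above the lid and overlaps it, so the reported z reads about 20 mm lower than the real fingertip. I'll go on to contact.

>>> play_rows --increments '[[[0,0,1.5],[0,0,0],0],[[0,0,1],[0,0,0],0],[[0,0,0],[0,0,0],0]]'

```text
time: 4.95
position: [0.6109, 0.1216, 0.0812]
eef_rot: [0.0, 1.0, -0.0, -0.0]
contact_force: [0.1, -0.3, -0.4]
finger_gap: 0.002
gripper_force: 0.0
```

>>> play_rows --increments '[[[0,0,1],[0,0,0],0],[[0,0,1],[0,0,0],0],[[0,0,0],[0,0,0],0]]'

```text
time: 5.25
position: [0.6109, 0.1216, 0.0792]
eef_rot: [0.0, 1.0, -0.0, -0.0]
contact_force: [-0.2, -0.1, -0.3]
finger_gap: -0.0
gripper_force: 0.0
```

>>> play_rows --increments '[[[0,0,1],[0,0,0],0],[[0,0,1],[0,0,0],0],[[0,0,0],[0,0,0],0]]'

```text
time: 5.55
position: [0.6109, 0.1216, 0.0772]
eef_rot: [0.0, 1.0, -0.0, -0.0]
contact_force: [-1.4, 0.0, -0.3]
finger_gap: -0.001
gripper_force: 0.0
```

```bash
python3 -c "
from h import *
s=sensors.read_state();print(s['position'],s['contact_force'],s['ft_torque'])
b=snapshot('scene');print(b[244:262,300:316].max(2));print(marks())
cv2.imwrite('pics/c7.png',cv2.resize(b[225:285,270:350],None,fx=9,fy=9,interpolation=cv2.INTER_CUBIC))"
```

```text
[0.61091578 0.12158098 0.07718002] [-1.36984225  0.01730299 -0.26812621] [-0.00544318  0.05693226  0.01055468]
[[125  92  45  64  62  40  64  72  52  26  20  18  29  24  26  23]
 [125  92  42  63  61  40  64  70  54  28  20  18  25  19  31  35]
 [127  95  47  63  61  39  64  71  45  21  20  15  35  27  90 102]
 [130 132  80  66  61  36  64  71  48  26  19  18  21  42 111 126]
 [160 178 143  91  53  35  62  72  45  34  27  21  40  73 114 124]
 [221 221 197 117  53  37  64  71  45  25  19  40 113 150 141 130]
 [221 221 197 126  61  45  66  72  45  24  34 115 200 219 210 178]
 [221 220 220 197 132  81  74  73  59  53 115 202 221 220 220 220]
 [220 220 220 221 221 197 143  99 140 168 210 221 221 220 220 220]
 [220 220 220 221 221 220 220 197 213 220 220 220 221 220 220 220]
 [220 220 219 220 220 220 220 220 219 220 220 220 220 219 220 219]
 [221 220 220 220 220 220 219 219 218 219 219 221 221 220 219 220]
 [220 220 220 220 220 220 220 219 219 219 219 219 220 220 220 220]
 [220 219 219 218 220 221 220 220 220 220 219 218 219 219 220 221]
 [221 219 219 219 219 220 221 220 221 220 218 218 219 220 221 221]
 [220 219 220 219 220 220 219 219 219 219 219 219 221 221 222 222]
 [221 220 220 220 221 220 220 219 219 219 219 220 222 222 222 223]
 [221 221 221 220 220 221 220 219 218 218 220 221 221 221 223 223]]
{('tin2', 'top'): (np.float64(10.7), np.float64(0.0413), np.int64(19)), ('tin2', 'scene'): (np.float64(9.1), np.float64(0.0382), np.int64(24)), ('tin3', 'scene'): (np.float64(46.2), np.float64(0.0382), np.int64(28))}
```

>>> play_rows --increments '[[[0,0,1.5],[0,0,0],0],[[0,0,1.5],[0,0,0],0],[[0,0,0],[0,0,0],0]]'

```text
time: 6.0
position: [0.6108, 0.1216, 0.0741]
eef_rot: [0.0, 1.0, -0.0, -0.0]
contact_force: [-0.6, 0.8, 0.4]
finger_gap: -0.001
gripper_force: 0.0
```

>>> play_rows --increments '[[[0,0,1.5],[0,0,0],0],[[0,0,1.5],[0,0,0],0],[[0,0,0],[0,0,0],0]]'

```text
time: 6.3
position: [0.6108, 0.1216, 0.0711]
eef_rot: [0.0, 1.0, -0.0, -0.0]
contact_force: [-0.7, 0.4, 0.4]
finger_gap: -0.001
gripper_force: 0.0
```

```bash
python3 -c "
from h import *
s=sensors.read_state();print(s['position'],s['contact_force'],s['ft_torque'])
b=snapshot('scene');print(b[248:262,300:316].max(2));print(marks())
cv2.imwrite('pics/c8.png',cv2.resize(b[180:300,240:400],None,fx=5,fy=5,interpolation=cv2.INTER_CUBIC))"
```

```text
[0.61083721 0.12160192 0.07107455] [-0.7090201   0.39559761  0.39927078] [ 0.04364295 -0.05322114 -0.05755969]
[[162 132  71  66  53  33  64  71  46  22  19  19  29  41 111 125]
 [221 221 147  80  54  35  64  72  46  23  18  17  21  69 122 130]
 [220 220 196 119  54  45  67  72  49  31  23  26  56 192 211 178]
 [221 220 198 121  54  44  65  71  46  22  26  50 154 209 220 219]
 [221 220 220 158  83  48  67  71  43  24  46 153 211 220 220 220]
 [219 220 220 221 189 116  81  74  76  90 157 211 220 220 220 219]
 [220 220 220 220 220 219 174 114 167 213 220 220 220 220 220 219]
 [221 220 220 219 219 220 220 219 218 218 220 221 221 220 220 220]
 [219 219 220 220 220 220 220 219 220 219 219 219 220 220 220 220]
 [220 219 218 219 220 220 221 220 220 219 219 218 219 219 220 221]
 [220 219 219 219 220 220 220 221 221 220 219 219 219 220 220 221]
 [221 219 219 220 220 220 220 219 220 220 219 220 221 221 222 222]
 [221 221 220 221 220 220 219 218 219 219 219 220 222 222 222 222]
 [221 221 220 221 220 220 220 219 218 219 220 221 221 222 222 223]]
{('tin2', 'top'): (np.float64(10.8), np.float64(0.0414), np.int64(19)), ('tin2', 'scene'): (np.float64(9.1), np.float64(0.0382), np.int64(24)), ('tin3', 'scene'): (np.float64(46.2), np.float64(0.0382), np.int64(28))}
```

View pics/c8.png

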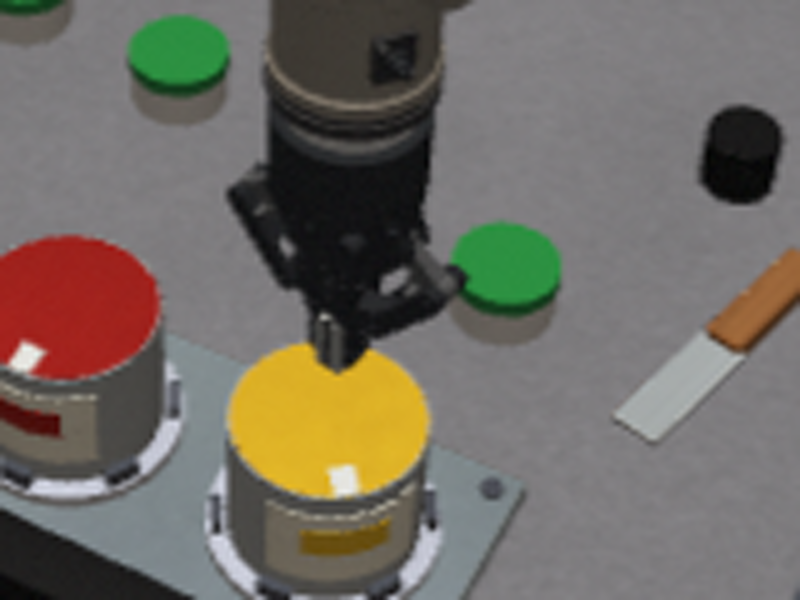

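>>> play_rows --increments '[[[0,0,1],[0,0,0],0],[[0,0,1],[0,0,0],0],[[0,0,1],[0,0,0],0],[[0,0,0],[0,0,0],0]]'

```text
time: 6.85
position: [0.6114, 0.1215, 0.0702]
eef_rot: [0.0, 1.0, -0.0, 0.001]
contact_force: [-3.2, -1.0, 10.2]
finger_gap: 0.002
gripper_force: 5.4
```

Contact is at a reported z of 0.0705, so the reading sits 31.5 mm below the real tip. Now the sweep: −38° clockwise about tin3's axis, turning the tool along with it.

>>> play_rows --increments '[[[-2.3,-4.5,0],[0,0,0.132],0],[[-2.3,-4.5,0],[0,0,0.132],0],[[-2.3,-4.5,0],[0,0,0.132],0],[[-2.3,-4.5,0],[0,0,0.132],0],[[-2.3,-4.5,0],[0,0,0.132],0]]'

```text
time: 7.35
position: [0.6075, 0.1458, 0.0702]
eef_rot: [-0.001, 0.945, -0.327, 0.002]
contact_force: [1.5, -1.9, 6.6]
finger_gap: -0.002
gripper_force: 3.3
```

>>> play_rows --increments '[[[0,0,0],[0,0,0],0],[[0,0,0],[0,0,0],0]]'

```text
time: 7.55
position: [0.6076, 0.1463, 0.0702]
eef_rot: [-0.001, 0.946, -0.324, 0.002]
contact_force: [1.5, 0.4, 7.1]
finger_gap: 0.002
gripper_force: 3.8
```

```bash
python3 -c "
from h import *
print(marks())"
```

```text
{('tin2', 'top'): (np.float64(10.8), np.float64(0.0413), np.int64(19)), ('tin2', 'scene'): (np.float64(9.1), np.float64(0.0382), np.int64(24)), ('tin3', 'scene'): (np.float64(5.8), np.float64(0.0386), np.int64(27))}
```

>>> play_rows --increments '[[[0.9,1.5,0],[0,0,-0.044],0],[[0,0,0],[0,0,0],0],[[0,0,-20],[0,0,0],0],[[0,0,-40],[0,0,-0.14],0],[[0,0,-40],[0,0,-0.15],0]]'

```text
time: 8.15
position: [0.6051, 0.1441, 0.1688]
eef_rot: [0.0, 0.987, -0.16, -0.001]
contact_force: [1.4, 0.2, -0.1]
finger_gap: 0.001
gripper_force: 0.0
```

>>> play_rows --increments '[[[0,-40,-20],[0,0,-0.14],0],[[0,-48,0],[0,0,-0.14],0],[[0,-48,0],[0,0,0],0],[[0,-48,0],[0,0,0],0],[[0,0,0],[0,0,0],0]]'

```text
time: 8.65
position: [0.6303, 0.3316, 0.1871]
eef_rot: [-0.001, 1.0, -0.02, -0.0]
contact_force: [-0.3, -0.3, -0.4]
finger_gap: 0.004
gripper_force: 0.0
```

```bash
python3 -c "
from h import *
print(marks());print(pose()[0],pose()[1].as_matrix().round(2))
for n in('top','scene'):
  i=snapshot(n);cv2.imwrite('pics/%s1.png'%n,i)
  for lo,hi in(((0,190,80),(5,255,255)),((20,190,150),(30,255,255))):
    for c in blobs(i,lo,hi,300):
        h=cv2.convexHull(c);print(n,lo[0],cen(c).round(1),ray(n,cv2.fitEllipse(h)[0],.102)[0].round(4),ray(n,cen(h),.102)[0].round(4))
"
```

```text
{('tin2', 'top'): (np.float64(10.8), np.float64(0.0414), np.int64(19)), ('tin3', 'top'): (np.float64(11.7), np.float64(0.0414), np.int64(17)), ('tin2', 'scene'): (np.float64(9.1), np.float64(0.0382), np.int64(24)), ('tin3', 'scene'): (np.float64(9.2), np.float64(0.0384), np.int64(28))}
[0.63127819 0.32632138 0.18752572] [[ 1.   -0.04 -0.  ]
 [-0.04 -1.   -0.  ]
 [-0.    0.   -1.  ]]
top 0 [270.1 140.7] [ 0.6655 -0.0052  0.102 ] [ 0.6649 -0.0051  0.102 ]
top 20 [225.3 148. ] [0.6435 0.1423 0.102 ] [0.6431 0.142  0.102 ]
scene 0 [253.  240.4] [ 0.6657 -0.0085  0.102 ] [ 0.6658 -0.0086  0.102 ]
scene 20 [399.3 332.8] [0.6765 0.4092 0.102 ] [0.6764 0.409  0.102 ]
scene 20 [425.7 287.4] [0.5268 0.4022 0.102 ] [0.5277 0.4012 0.102 ]
scene 20 [305.7 262.9] [0.6438 0.1399 0.102 ] [0.6439 0.14   0.102 ]
```

Both labels now read within about 2° of square. Treadle next: locate the pad point.

```bash
python3 -c "
from h import *
f=ray('top',[[154.4,218.6]],.066)[0];g=ray('top',[[152.1,179.05]],.034)[0];d=(f-g)[:2];L=np.linalg.norm(d);print(f,g,L)
p=g[:2]+d/L*.1*.97;print('pad',p, np.degrees(np.arctan2(*d[::-1])))
print(to_tool([p[0],p[1],.07-.0315],None))"
```

```text
[0.41382608 0.384507   0.066     ] [0.55110195 0.40314586 0.034     ] 0.13853545356041946
pad [0.45498388 0.39009527] -172.26785455653288
(array([-179.8,  -57.6,  149.7]), None)
```

```bash
python3 -c "
import cv2;b=cv2.imread('pics/scene1.png');a=cv2.imread('pics/top1.png')
import numpy as np
cv2.imwrite('pics/c9.png',np.hstack([cv2.resize(a[160:240,110:200],(400,356),interpolation=2),cv2.resize(b[250:330,385:475],(400,356),interpolation=2)]))"
```

```text
(no output)
```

View pics/c9.png

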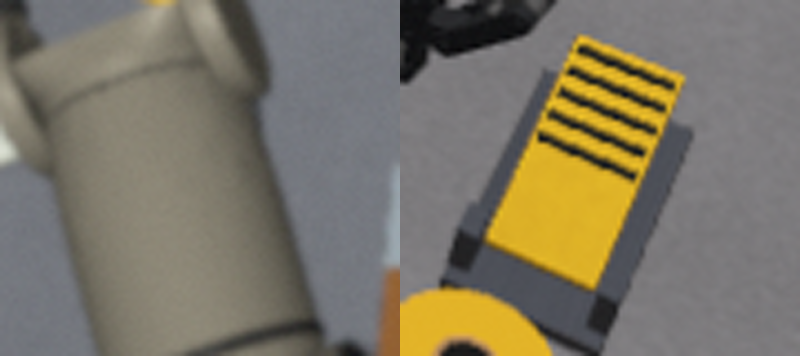

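>>> play_rows --increments '[[[-45,-15,0],[0,0,0],0],[[-45,-15,0],[0,0,0],0],[[-45,-14,0],[0,0,0],0],[[-44,-13,0],[0,0,0],0],[[0,0,40],[0,0,0],0]]'

```text
time: 9.35
position: [0.4544, 0.3929, 0.1545]
eef_rot: [-0.004, 1.0, -0.022, 0.004]
contact_force: [0.4, 0.4, 0.0]
finger_gap: -0.0
gripper_force: 0.0
```

>>> play_rows --increments '[[[0,0,45],[0,0,0],0],[[0,0,45],[0,0,0],0],[[0,0,0],[0,0,0],0],[[0,0,10],[0,0,0],0],[[0,0,10],[0,0,0],0]]'

```text
time: 9.85
position: [0.4578, 0.3909, 0.0406]
eef_rot: [-0.001, 1.0, -0.024, 0.002]
contact_force: [-0.1, -0.9, 0.2]
finger_gap: 0.001
gripper_force: 0.0
```

```bash
python3 -c "
from h import *
s=sensors.read_state();print(s['position'],s['contact_force'],to_tool([.454,.389,.03])[0])"
```

```text
[0.45782953 0.39086825 0.0406311 ] [-0.08181184 -0.85230456  0.16185424] [-3.8  2.1 10.6]
```

>>> play_rows --increments '[[[-4,2,0],[0,0,0],0],[[0,0,6],[0,0,0],0],[[0,0,6],[0,0,0],0],[[0,0,6],[0,0,0],0],[[0,0,0],[0,0,0],0]]'

```text
time: 10.35
position: [0.4515, 0.3888, 0.0204]
eef_rot: [-0.0, 1.0, -0.023, 0.0]
contact_force: [-1.9, -0.3, 6.0]
finger_gap: 0.002
gripper_force: 2.7
```

>>> play_rows --increments '[[[2,0,4],[0,0,0],0],[[0,0,4],[0,0,0],0],[[0,0,4],[0,0,0],0],[[0,0,0],[0,0,0],0]]'

```text
time: 10.75
position: [0.453, 0.3888, 0.0087]
eef_rot: [-0.0, 1.0, -0.023, -0.0]
contact_force: [-4.7, 0.0, 8.2]
finger_gap: 0.003
gripper_force: 3.9
```

>>> play_rows --increments '[[[0,0,3],[0,0,0],0],[[0,0,2],[0,0,0],0],[[0,0,2],[0,0,0],0],[[0,0,0],[0,0,0],0]]'

```text
time: 11.15
position: [0.453, 0.3889, 0.0048]
eef_rot: [-0.0, 1.0, -0.023, 0.0]
contact_force: [-9.6, -3.6, 26.9]
finger_gap: -0.001
gripper_force: 13.1
```

The stop is reached: z has stalled and the force is 27 N. I'll hold briefly, then release.

>>> play_rows --increments '[[[0,0,0],[0,0,0],0],[[0,0,0],[0,0,0],0],[[0,0,0],[0,0,0],0],[[0,0,-10],[0,0,0],0],[[0,0,-30],[0,0,0],0]]'

```text
time: 11.65
position: [0.4529, 0.3879, 0.0404]
eef_rot: [0.001, 1.0, -0.023, -0.001]
contact_force: [0.9, 0.2, 0.5]
finger_gap: -0.0
gripper_force: 0.0
```

>>> play_rows --increments '[[[0,0,-45],[0,0,0],0],[[0,0,-45],[0,0,0],0],[[0,0,-40],[0,0,-0.04],0],[[0,0,0],[0,0,0],1],[[0,0,0],[0,0,0],1]]'

```text
time: 12.15
position: [0.4539, 0.3887, 0.1722]
eef_rot: [-0.001, 1.0, -0.003, 0.001]
contact_force: [-0.8, -0.6, -0.2]
finger_gap: 0.326
gripper_force: 0.0
```

```bash
python3 -c "
from h import *
print(pose()[0],pose()[1].as_matrix().round(3))
im=snapshot('top');sc=snapshot('scene');cv2.imwrite('pics/scene2.png',sc);cv2.imwrite('pics/top2.png',im)
for n,i in(('top',im),('scene',sc)):
  print([(cen(c).round(1),ray(n,cen(c),.036)[0].round(4)) for c in blobs(i,(50,100,50),(75,255,255),150)])
  for c in blobs(i,(3,80,60),(18,255,230),40):
    u=cen(c); X=ray(n,u,.018)[0]
    if .25<X[0]<.6 and .1<X[1]<.4: print(n,u,X.round(4),ray(n,cv2.boxPoints(cv2.minAreaRect(c)),.018).round(3)[:,:2].tolist(),cv2.contourArea(c))
"
```

```text
[0.45393175 0.38866121 0.17218551] [[ 1.    -0.006  0.002]
 [-0.006 -1.     0.001]
 [ 0.002 -0.001 -1.   ]]
[(array([306.2, 214.6]), array([ 0.4215, -0.1235,  0.036 ])), (array([342.3, 213.7]), array([ 0.4226, -0.2459,  0.036 ])), (array([263.7, 211.4]), array([0.4343, 0.021 , 0.036 ])), (array([232.4, 207.3]), array([0.4496, 0.1278, 0.036 ]))]
top [198.77045177 232.3968254 ] [0.3661 0.246  0.018 ] [[0.327, 0.262], [0.407, 0.254], [0.405, 0.231], [0.325, 0.238]] 136.5
[(array([340.8, 233.4]), array([0.4526, 0.1267, 0.036 ])), (array([312.1, 213.5]), array([0.437 , 0.0195, 0.036 ])), (array([275.4, 190.6]), array([ 0.4238, -0.1246,  0.036 ])), (array([244.3, 174.9]), array([ 0.4253, -0.2471,  0.036 ]))]
scene [392.70342523 239.91896408] [0.3712 0.246  0.018 ] [[0.41, 0.229], [0.319, 0.236], [0.33, 0.263], [0.42, 0.255]] 199.5
```

>>> play_rows --increments '[[[-19,36,0],[0,0,0.093],1],[[-22,34,0],[0,0,0],1],[[-22,34,0],[0,0,0],1],[[-22,34,0],[0,0,0],1],[[0,0,45],[0,0,0],1]]'

```text
time: 12.75
position: [0.3584, 0.2563, 0.1295]
eef_rot: [-0.002, 0.999, -0.05, 0.003]
contact_force: [1.6, 0.5, 0.4]
finger_gap: 0.996
gripper_force: 0.0
```

>>> play_rows --increments '[[[0,0,40],[0,0,0],1],[[0,0,30],[0,0,0],1],[[0,0,20],[0,0,0],1],[[0,0,0],[0,0,0],1]]'

```text
time: 13.15
position: [0.3557, 0.2561, 0.033]
eef_rot: [0.002, 0.999, -0.05, -0.004]
contact_force: [-0.4, -0.7, 0.5]
finger_gap: 1.001
gripper_force: 0.0
```

```bash
python3 -c "
from h import *
s=sensors.read_state();print(s['position'],s['contact_force'],s['finger_gap'],to_tool([.3785,.245,0],np.radians(84.5)))
b=snapshot('scene');u,v=proj('scene',[[.3785,.245,.03]])[0].astype(int);print(u,v)
cv2.imwrite('pics/c10.png',cv2.resize(b[v-70:v+50,u-80:u+80],None,fx=4,fy=4,interpolation=2))"
```

```text
[0.35568035 0.25607977 0.03304535] [-0.43743353 -0.72419998  0.52814499] 1.0011313154522994 (array([24. ,  8.6, 32.9]), np.float64(-0.0035723997175098887))
391 238
```

View pics/c10.png

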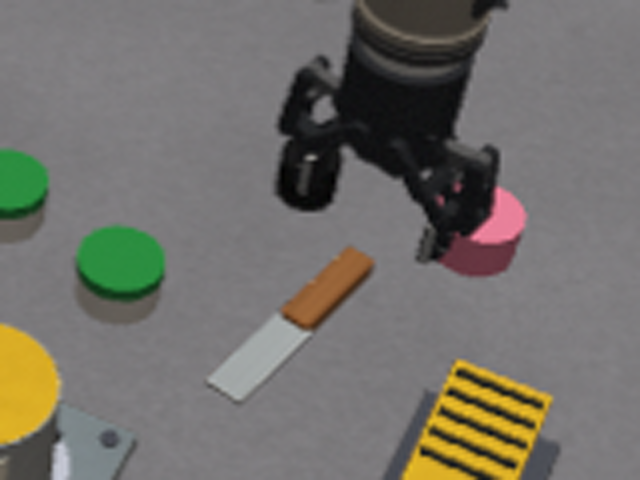

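```bash
python3 -c "
from h import *
for z in(.03,.05,.065,.078): print(z,proj('scene',[[.3557,.2985,z]])[0])"
```

```text
0.03 [413.48015465 242.36929255]
0.05 [414.86008887 237.41360952]
0.065 [415.91497295 233.62830018]
0.078 [416.84340747 230.29891194]
```

The open tips sit about 42–45 mm above the reported z, which matches what I saw at the lid. The knife is clear, so I'll align and descend.

>>> play_rows --increments '[[[24,8.6,0],[0,0,0],1],[[0,0,20],[0,0,0],1],[[0,0,20],[0,0,0],1],[[0,0,12],[0,0,0],1],[[0,0,0],[0,0,0],1]]'

```text
time: 13.7
position: [0.3811, 0.2464, -0.0161]
eef_rot: [0.0, 0.999, -0.05, -0.001]
contact_force: [-1.0, -0.1, 0.4]
finger_gap: 1.002
gripper_force: 0.0
```

>>> play_rows --increments '[[[0,0,5],[0,0,0],1],[[0,0,4],[0,0,0],1],[[0,0,0],[0,0,0],1]]'

```text
time: 14.0
position: [0.3817, 0.2467, -0.0245]
eef_rot: [-0.0, 0.999, -0.05, 0.0]
contact_force: [0.8, 0.0, -0.9]
finger_gap: 1.003
gripper_force: 0.0
```

```bash
python3 -c "
from h import *
s=sensors.read_state();print(s['position'],s['contact_force'],s['finger_gap'],to_tool([.3785,.245,-.029],np.radians(84.5)))
b=snapshot('scene');u,v=proj('scene',[[.3785,.245,.03]])[0].astype(int);cv2.imwrite('pics/c11.png',cv2.resize(b[v-60:v+40,u-70:u+70],None,fx=5,fy=5,interpolation=2))"
```

```text
[ 0.3817099   0.24674139 -0.02446091] [ 0.78462001  0.03076157 -0.93553237] 1.0025280017305596 (array([-3. ,  2.1,  4.5]), np.float64(-0.0030751872527199353))
```

View pics/c11.png

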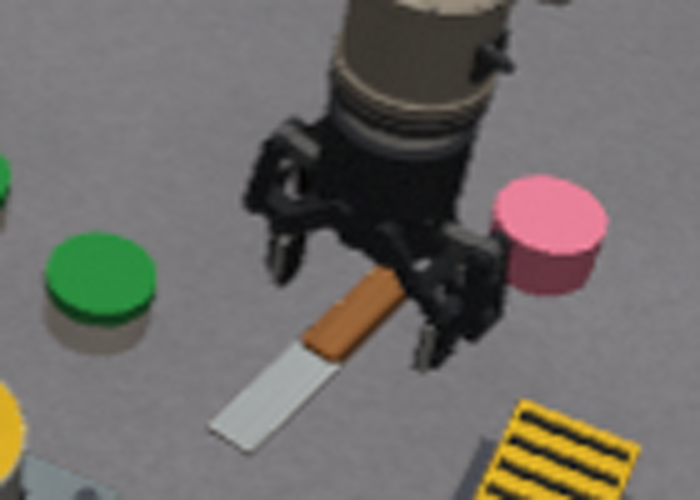

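The fingers straddle the handle, so I'll lower a little and close.

>>> play_rows --increments '[[[-2,2,5],[0,0,0],1],[[0,0,0],[0,0,0],0.5],[[0,0,0],[0,0,0],0.2],[[0,0,0],[0,0,0],0],[[0,0,0],[0,0,0],0]]'

```text
time: 14.55
position: [0.3795, 0.2449, -0.0296]
eef_rot: [0.0, 0.999, -0.05, 0.0]
contact_force: [-0.5, 1.1, -0.5]
finger_gap: 0.33
gripper_force: 0.0
```

>>> play_rows --increments '[[[0,0,0],[0,0,0],0],[[0,0,0],[0,0,0],0]]'

```text
time: 14.75
position: [0.3797, 0.245, -0.0293]
eef_rot: [-0.0, 0.999, -0.05, 0.0]
contact_force: [-0.4, 0.4, 4.6]
finger_gap: 0.27
gripper_force: 59.6
```

>>> play_rows --increments '[[[0,0,-10],[0,0,0],0],[[0,0,-30],[0,0,0],0],[[0,0,-40],[0,0,0],0],[[0,0,-40],[0,0,0],0],[[0,0,-30],[0,0,0],0]]'

```text
time: 15.25
position: [0.3796, 0.245, 0.1232]
eef_rot: [-0.0, 0.999, -0.05, 0.001]
contact_force: [-0.8, 0.4, -1.4]
finger_gap: 0.267
gripper_force: 59.0
```

>>> play_rows --increments '[[[10,40,0],[0,0,0],0],[[10,40,0],[0,0,0],0],[[10,40,0],[0,0,0],0],[[10,40,0],[0,0,0],0],[[10,40,0],[0,0,0],0]]'

```text
time: 15.75
position: [0.4091, 0.0394, 0.1209]
eef_rot: [0.0, 0.999, -0.049, 0.0]
contact_force: [0.9, -0.5, -0.7]
finger_gap: 0.263
gripper_force: 59.1
```

>>> play_rows --increments '[[[10,40,0],[0,0,0],0],[[10,40,0],[0,0,0],0],[[10,40,0],[0,0,0],0],[[10,40,0],[0,0,0],0],[[10,40,0],[0,0,0],0]]'

```text
time: 16.25
position: [0.439, -0.1647, 0.1209]
eef_rot: [-0.0, 0.999, -0.05, 0.0]
contact_force: [1.1, 0.5, -0.9]
finger_gap: 0.263
gripper_force: 59.1
```

>>> play_rows --increments '[[[9,40,0],[0,0,0],0],[[9,40,0],[0,0,0],0],[[9,40,0],[0,0,0],0],[[9,40,0],[0,0,0],0],[[0,0,0],[0,0,0],0]]'

```text
time: 16.75
position: [0.4593, -0.3306, 0.1206]
eef_rot: [0.001, 0.999, -0.052, 0.001]
contact_force: [1.1, -0.3, -0.7]
finger_gap: 0.265
gripper_force: 59.2
```

```bash
python3 -c "
from h import *
s=sensors.read_state();print(s['position'],s['contact_force'],s['finger_gap'],s['gripper_force'],to_tool([.458,-.378,-.02],np.radians(84.3)))
im=snapshot('scene')
for c in blobs(im,(3,80,60),(18,255,230),40):
    u=cen(c); X=ray('scene',u,.14)[0]
    if .25<X[0]<.6 and -.5<X[1]<0: print(u,X.round(3),cv2.contourArea(c),cv2.minAreaRect(c))
b=max(blobs(im,(105,150,60),(120,255,255),200),key=cv2.contourArea);print(ray('scene',cv2.approxPolyDP(cv2.convexHull(b),4,True)[:,0],.014).round(3))
cv2.imwrite('pics/scene3.png',im)"
```

```text
[ 0.45925474 -0.330586    0.12057927] [ 1.07606177 -0.28913362 -0.72794431] 0.26475992066073656 59.225916266441345 (array([  3.4,  47. , 140.7]), np.float64(-0.0036523988033430044))
[291.91686275 163.30431373] [ 0.392 -0.088  0.14 ] 212.5 ((291.5, 163.5), (19.0, 13.0), 90.0)
[252.75531915 147.23049645] [ 0.402 -0.226  0.14 ] 47.0 ((252.66378784179688, 146.78448486328125), (6.576866626739502, 17.088109970092773), 86.633544921875)
[209.38187702 139.10355987] [ 0.452 -0.357  0.14 ] 51.5 ((209.92306518554688, 139.88461303710938), (8.597853660583496, 9.984603881835938), 56.30992889404297)
[251.31681957 124.30519878] [ 0.314 -0.306  0.14 ] 272.5 ((251.0, 123.5), (19.0, 18.0), 90.0)
[[ 0.381 -0.322  0.014]
 [ 0.611 -0.333  0.014]
 [ 0.585 -0.449  0.014]
 [ 0.374 -0.427  0.014]]
```

>>> play_rows --increments '[[[3,47,0],[0,0,0],0],[[0,0,45],[0,0,0],0],[[0,0,45],[0,0,0],0],[[0,0,35],[0,0,0],0],[[0,0,10],[0,0,0],0]]'

```text
time: 17.3
position: [0.4554, -0.3694, -0.0181]
eef_rot: [-0.003, 0.999, -0.049, -0.003]
contact_force: [-0.2, -0.3, -1.0]
finger_gap: 0.26
gripper_force: 59.3
```

>>> play_rows --increments '[[[0,0,3],[0,0,0],0],[[0,0,3],[0,0,0],0],[[0,0,2],[0,0,0],0],[[0,0,0],[0,0,0],0]]'

```text
time: 17.7
position: [0.4583, -0.3734, -0.0213]
eef_rot: [0.001, 0.999, -0.049, 0.001]
contact_force: [0.5, 1.0, 0.2]
finger_gap: 0.262
gripper_force: 59.4
```

>>> play_rows --increments '[[[0,3,1],[0,0,0],0],[[0,0,1],[0,0,0],0],[[0,0,1],[0,0,0],0],[[0,0,0],[0,0,0],0]]'

```text
time: 18.1
position: [0.4574, -0.3762, -0.0253]
eef_rot: [0.0, 0.999, -0.05, 0.0]
contact_force: [-1.1, -0.0, 1.0]
finger_gap: 0.264
gripper_force: 59.7
```

>>> play_rows --increments '[[[0,0,0],[0,0,0],0.38],[[0,0,0],[0,0,0],0.45],[[0,0,0],[0,0,0],0.45],[[0,0,-20],[0,0,0],0.5],[[0,0,-45],[0,0,0],0.5]]'

```text
time: 18.6
position: [0.4553, -0.3737, 0.0365]
eef_rot: [-0.003, 0.999, -0.05, -0.003]
contact_force: [0.2, -0.8, -0.5]
finger_gap: 0.499
gripper_force: 0.0
```

>>> play_rows --increments '[[[0,0,-45],[0,0,0],1],[[0,-48,0],[0,0,0],1],[[0,-48,0],[0,0,0],1],[[0,-40,0],[0,0,-0.1],1],[[0,0,0],[0,0,0],1]]'

```text
time: 19.1
position: [0.4705, -0.2359, 0.0845]
eef_rot: [-0.001, 1.0, 0.004, -0.001]
contact_force: [0.3, -1.1, -0.1]
finger_gap: 0.999
gripper_force: 0.0
```

```bash
python3 -c "
from h import *
s=sensors.read_state();print(s['position'],s['contact_force'],s['finger_gap'],pose()[1].as_matrix().round(3)[:2])
im=snapshot('top');sc=snapshot('scene')
for n,i in(('top',im),('scene',sc)):
  print([(cen(c).round(1),ray(n,cen(c),.036)[0].round(4)) for c in blobs(i,(50,100,50),(75,255,255),150)])
  for c in blobs(i,(3,80,60),(18,255,230),40):
    u=cen(c); X=ray(n,u,.02)[0]
    if .38<X[0]<.62 and -.46<X[1]<-.3: print(n,u,X.round(4),ray(n,cv2.boxPoints(cv2.minAreaRect(c)),.02).round(3)[:,:2].tolist(),cv2.contourArea(c))
u,v=proj('scene',[[.488,-.38,.01]])[0].astype(int)
cv2.imwrite('pics/c12.png',cv2.resize(sc[v-50:v+50,u-60:u+110],None,fx=4,fy=4,interpolation=2))
print(marks())"
```

```text
[ 0.47049875 -0.23588293  0.08450598] [ 0.32359443 -1.07451777 -0.10835383] 0.9994234265458074 [[ 1.     0.007 -0.001]
 [ 0.007 -1.     0.002]]
[(array([305. , 213.8]), array([ 0.4242, -0.1194,  0.036 ])), (array([263.7, 211.4]), array([0.4343, 0.021 , 0.036 ])), (array([232.4, 207.3]), array([0.4496, 0.1278, 0.036 ]))]
top [377.02150538 212.72759857] [ 0.4251 -0.367   0.02  ] [[0.407, -0.356], [0.445, -0.357], [0.445, -0.378], [0.407, -0.377]] 46.5
[(array([340.7, 233.4]), array([0.4526, 0.1266, 0.036 ])), (array([312. , 213.5]), array([0.4371, 0.0195, 0.036 ])), (array([275.4, 190.6]), array([ 0.4238, -0.1246,  0.036 ])), (array([244.3, 174.9]), array([ 0.4253, -0.2471,  0.036 ]))]
scene [211.17647059 167.31495098] [ 0.4479 -0.3696  0.02  ] [[0.483, -0.389], [0.397, -0.38], [0.414, -0.348], [0.498, -0.358]] 136.0
{('tin2', 'top'): (np.float64(10.9), np.float64(0.0413), np.int64(19)), ('tin3', 'top'): (np.float64(11.7), np.float64(0.0414), np.int64(17)), ('tin2', 'scene'): (np.float64(9.1), np.float64(0.0382), np.int64(24)), ('tin3', 'scene'): (np.float64(9.2), np.float64(0.0383), np.int64(28))}
```

View pics/c12.png

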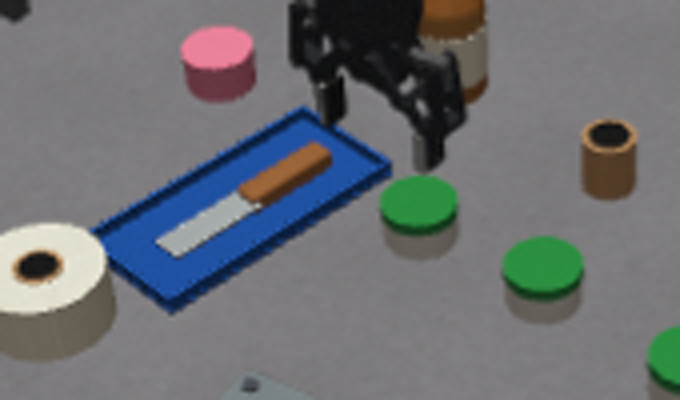

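The knife lies flat in the tray and both tin marks are unchanged. Next, the tub at (0.436, 0.020) goes to tin2.

>>> play_rows --increments '[[[-5.5,-43,0],[0,0,0],1],[[-5.5,-43,0],[0,0,0],1],[[-5.5,-43,0],[0,0,0],1],[[-5.5,-43,0],[0,0,0],1],[[-5.5,-43,0],[0,0,0],1]]'

```text
time: 19.8
position: [0.4433, -0.0254, 0.0844]
eef_rot: [0.0, 1.0, -0.001, 0.0]
contact_force: [0.9, -0.3, -0.2]
finger_gap: 1.0
gripper_force: 0.0
```

>>> play_rows --increments '[[[-5,-42,0],[0,0,0],1],[[0,0,30],[0,0,0],1],[[0,0,20],[0,0,0],1],[[0,0,0],[0,0,0],1]]'

```text
time: 20.2
position: [0.4368, 0.016, 0.0325]
eef_rot: [-0.0, 1.0, -0.0, -0.002]
contact_force: [1.0, -0.1, -0.7]
finger_gap: 0.997
gripper_force: 0.0
```

```bash
python3 -c "
from h import *
s=sensors.read_state();print(s['position'],s['contact_force'],s['finger_gap'],to_tool([.4357,.0203,-.032],np.pi/2))
sc=snapshot('scene');print([ray('scene',cen(c),.036)[0].round(4) for c in blobs(sc,(50,100,50),(75,255,255),100)])
"
```

```text
[0.43683748 0.0159567  0.03246607] [ 1.04258273 -0.08977703 -0.72766505] 0.997396119265012 (array([-0.9, -4.3, 64.5]), np.float64(-0.00043476823394428266))
[array([0.4526, 0.1266, 0.036 ]), array([0.4371, 0.0195, 0.036 ]), array([ 0.4238, -0.1246,  0.036 ]), array([ 0.4254, -0.247 ,  0.036 ])]
```

>>> play_rows --increments '[[[-1,-4.3,0],[0,0,0],1],[[0,0,25],[0,0,0],1],[[0,0,20],[0,0,0],1],[[0,0,15],[0,0,0],1],[[0,0,4],[0,0,0],1]]'

```text
time: 20.75
position: [0.4372, 0.0204, -0.0299]
eef_rot: [-0.0, 1.0, -0.0, -0.0]
contact_force: [1.1, -0.9, -0.0]
finger_gap: 0.995
gripper_force: 0.0
```

>>> play_rows --increments '[[[0,0,0],[0,0,0],1],[[0,0,0],[0,0,0],0.75],[[0,0,0],[0,0,0],0.6],[[0,0,0],[0,0,0],0.4],[[0,0,0],[0,0,0],0.4]]'

```text
time: 21.25
position: [0.438, 0.0205, -0.0283]
eef_rot: [0.0, 1.0, 0.0, 0.001]
contact_force: [-0.3, -0.7, 7.7]
finger_gap: 0.689
gripper_force: 63.1
```

>>> play_rows --increments '[[[0,0,-10],[0,0,0],0.4],[[0,0,-30],[0,0,0],0.4],[[0,0,-40],[0,0,0],0.4],[[0,0,-40],[0,0,0],0.4],[[0,0,-20],[0,0,0],0.4]]'

```text
time: 21.75
position: [0.4384, 0.0206, 0.1144]
eef_rot: [0.0, 1.0, 0.0, 0.003]
contact_force: [0.6, 0.5, -1.7]
finger_gap: 0.685
gripper_force: 64.8
```

>>> play_rows --increments '[[[40,5,0],[0,0,0],0.4],[[40,5,0],[0,0,0],0.4],[[40,5,0],[0,0,0],0.4],[[40,5,0],[0,0,0],0.4],[[40,5,0],[0,0,0],0.4]]'

```text
time: 22.25
position: [0.6383, -0.0042, 0.1114]
eef_rot: [0.0, 1.0, 0.0, 0.0]
contact_force: [0.4, 0.5, -0.9]
finger_gap: 0.683
gripper_force: 64.8
```

>>> play_rows --increments '[[[30,2,0],[0,0,0],0.4],[[0,0,0],[0,0,0],0.4],[[0,0,0],[0,0,0],0.4]]'

```text
time: 22.55
position: [0.6665, -0.006, 0.1103]
eef_rot: [-0.0, 1.0, 0.0, -0.001]
contact_force: [-0.6, 0.3, -0.9]
finger_gap: 0.686
gripper_force: 64.8
```

```bash
python3 -c "
from h import *
s=sensors.read_state();print(s['position'],s['contact_force'],s['finger_gap'],s['gripper_force'],to_tool([.668,-.0068,.0737],np.pi/2))
sc=snapshot('scene');cv2.imwrite('pics/scene4.png',sc)
h=s['position'][2]+.0283+.036
print([(cen(c),ray('scene',cen(c),.036)[0].round(4),ray('scene',cen(c),h)[0].round(4),cv2.contourArea(c)) for c in blobs(sc,(50,100,50),(75,255,255),80)])
"
```

```text
[ 0.66653623 -0.0059817   0.11026856] [-0.5704821   0.29247771 -0.85878426] 0.6856743885742822 64.79169487953186 (array([ 1.5,  0.8, 36.6]), np.float64(0.0008956786115490445))
[(array([340.74817313, 233.35356942]), array([0.4526, 0.1266, 0.036 ]), array([0.568 , 0.1862, 0.1746]), 296.5), (array([249.44422043, 223.26142473]), array([ 0.5762, -0.0986,  0.036 ]), array([ 0.6743, -0.0075,  0.1746]), 248.0), (array([275.56120944, 190.5840708 ]), array([ 0.4234, -0.1242,  0.036 ]), array([ 0.5429, -0.0296,  0.1746]), 226.0)]
```

>>> play_rows --increments '[[[1.5,0.8,15],[0,0,0],0.4],[[0,0,12],[0,0,0],0.4],[[0,0,4],[0,0,0],0.4],[[0,0,2],[0,0,0],0.4],[[0,0,0],[0,0,0],0.4]]'

```text
time: 23.1
position: [0.6683, -0.0069, 0.077]
eef_rot: [0.0, 1.0, 0.0, -0.0]
contact_force: [-0.5, 0.4, -0.6]
finger_gap: 0.685
gripper_force: 64.8
```

>>> play_rows --increments '[[[0,0,1],[0,0,0],0.4],[[0,0,1],[0,0,0],0.4],[[0,0,0],[0,0,0],0.4]]'

```text
time: 23.4
position: [0.6686, -0.0069, 0.0755]
eef_rot: [0.0, 1.0, 0.0, 0.0]
contact_force: [0.6, -0.4, -0.9]
finger_gap: 0.687
gripper_force: 64.8
```

>>> play_rows --increments '[[[0,0,1],[0,0,0],0.4],[[0,0,0.7],[0,0,0],0.4],[[0,0,0],[0,0,0],0.4]]'

```text
time: 23.7
position: [0.6686, -0.0069, 0.0738]
eef_rot: [0.0, 1.0, 0.0, 0.0]
contact_force: [-0.5, -0.5, -0.8]
finger_gap: 0.683
gripper_force: 65.0
```

>>> play_rows --increments '[[[0,0,0.8],[0,0,0],0.4],[[0,0,0.5],[0,0,0],0.4],[[0,0,0],[0,0,0],0.4]]'

```text
time: 24.0
position: [0.669, -0.007, 0.0737]
eef_rot: [0.0, 1.0, 0.0, 0.001]
contact_force: [-2.0, -0.5, 5.7]
finger_gap: 0.687
gripper_force: 65.5
```

Contact. I'll release symmetrically and lift.

>>> play_rows --increments '[[[0,0,-0.7],[0,0,0],0.72],[[0,0,0],[0,0,0],0.85],[[0,0,0],[0,0,0],1],[[0,0,0],[0,0,0],1],[[0,0,-20],[0,0,0],1]]'

```text
time: 24.5
position: [0.6666, -0.0067, 0.0901]
eef_rot: [-0.0, 1.0, 0.0, -0.003]
contact_force: [0.0, -0.1, -0.9]
finger_gap: 1.003
gripper_force: 0.0
```

>>> play_rows --increments '[[[0,0,-40],[0,0,0],1],[[0,0,-30],[0,0,0],1],[[-45,-20,0],[0,0,0],1],[[-45,-20,0],[0,0,0],1],[[-40,-20,0],[0,0,0],1]]'

```text
time: 25.0
position: [0.5366, 0.0535, 0.163]
eef_rot: [-0.0, 1.0, 0.0, -0.0]
contact_force: [0.6, 0.7, -0.2]
finger_gap: 0.999
gripper_force: 0.0
```

>>> play_rows --increments '[[[-40,-20,0],[0,0,0],1],[[-45,-40,0],[0,0,0],1],[[0,-10,45],[0,0,0],1],[[0,0,45],[0,0,0],1],[[0,0,0],[0,0,0],1]]'

```text
time: 25.5
position: [0.457, 0.1162, 0.0691]
eef_rot: [0.0, 1.0, 0.001, -0.005]
contact_force: [-0.9, -0.2, 0.9]
finger_gap: 0.996
gripper_force: 0.0
```

```bash
python3 -c "
from h import *
s=sensors.read_state();print(s['position'],s['contact_force'],s['finger_gap'],to_tool([.451,.1272,-.032],np.pi/2))
sc=snapshot('scene');im=snapshot('top')
for n,i in(('top',im),('scene',sc)):
  print(n,[(ray(n,cen(c),.036)[0].round(4),ray(n,cen(c),.138)[0].round(4),cv2.contourArea(c)) for c in blobs(i,(50,100,50),(75,255,255),80)])
print(marks())
"
```

```text
[0.45698098 0.1161862  0.06910961] [-0.92271907 -0.20036138  0.85970866] 0.9961995255585627 (array([ -5. , -11.1, 101.2]), np.float64(0.0017787620296667583))
top [(array([ 0.4214, -0.1234,  0.036 ]), array([ 0.4168, -0.1178,  0.138 ]), 222.5), (array([ 0.4226, -0.2459,  0.036 ]), array([ 0.4179, -0.2317,  0.138 ]), 229.5), (array([ 6.867e-01, -5.000e-04,  3.600e-02]), array([ 0.6634, -0.0035,  0.138 ]), 229.5)]
scene [(array([0.4526, 0.1267, 0.036 ]), array([0.5376, 0.1706, 0.138 ]), 295.5), (array([ 0.5977, -0.0682,  0.036 ]), array([ 0.6677, -0.0043,  0.138 ]), 364.5), (array([ 0.4238, -0.1246,  0.036 ]), array([ 0.5117, -0.0549,  0.138 ]), 231.0), (array([ 0.4253, -0.2471,  0.036 ]), array([ 0.513 , -0.1648,  0.138 ]), 206.5)]
{('tin2', 'top'): (np.float64(10.5), np.float64(0.0452), np.int64(10)), ('tin3', 'top'): (np.float64(11.8), np.float64(0.0414), np.int64(17)), ('tin2', 'scene'): (np.float64(8.9), np.float64(0.0383), np.int64(23)), ('tin3', 'scene'): (np.float64(9.2), np.float64(0.0383), np.int64(28))}
```

Tub centred on tin2 within about 3 mm and the marks are unchanged. Second tub.

>>> play_rows --increments '[[[-5,-11,30],[0,0,0],1],[[0,0,35],[0,0,0],1],[[0,0,20],[0,0,0],1],[[0,0,13],[0,0,0],1],[[0,0,0],[0,0,0],1]]'

```text
time: 26.2
position: [0.4568, 0.1269, -0.0247]
eef_rot: [0.0, 1.0, 0.0, 0.0]
contact_force: [-0.5, -0.5, 1.3]
finger_gap: 0.998
gripper_force: 0.0
```

```bash
python3 -c "
from h import *
s=sensors.read_state();print(s['position'],s['contact_force'],s['finger_gap'],to_tool([.451,.1272,-.030],np.pi/2))"
```

```text
[ 0.45679339  0.12687537 -0.02472048] [-0.53211513 -0.45478181  1.32292085] 0.9978095339982943 (array([-5.8, -0.3,  5.3]), np.float64(0.00012707468225947594))
```

>>> play_rows --increments '[[[-5.8,-0.3,3],[0,0,0],1],[[0,0,0],[0,0,0],1],[[0,0,0],[0,0,0],0.75],[[0,0,0],[0,0,0],0.5],[[0,0,0],[0,0,0],0.4]]'

```text
time: 26.7
position: [0.451, 0.1275, -0.0268]
eef_rot: [-0.0, 1.0, 0.0, 0.001]
contact_force: [-1.8, -0.8, 9.4]
finger_gap: 0.689
gripper_force: 63.0
```

>>> play_rows --increments '[[[0,0,0],[0,0,0],0.4],[[0,0,0],[0,0,0],0.4]]'

```text
time: 26.9
position: [0.451, 0.1275, -0.0268]
eef_rot: [-0.0, 1.0, 0.0, 0.001]
contact_force: [-1.3, -0.7, 9.2]
finger_gap: 0.688
gripper_force: 63.0
```

>>> play_rows --increments '[[[0,0,-10],[0,0,0],0.4],[[0,0,-30],[0,0,0],0.4],[[0,0,-40],[0,0,0],0.4],[[0,0,-40],[0,0,0],0.4],[[0,0,-20],[0,0,0],0.4]]'

```text
time: 27.4
position: [0.4517, 0.1277, 0.116]
eef_rot: [-0.0, 1.0, 0.0, 0.003]
contact_force: [0.6, -0.4, -0.7]
finger_gap: 0.685
gripper_force: 64.8
```

>>> play_rows --increments '[[[40,-3,0],[0,0,0],0.4],[[40,-3,0],[0,0,0],0.4],[[40,-3,0],[0,0,0],0.4],[[40,-3,0],[0,0,0],0.4],[[32,0,0],[0,0,0],0.4]]'

```text
time: 27.9
position: [0.644, 0.1398, 0.1126]
eef_rot: [-0.0, 1.0, 0.0, 0.0]
contact_force: [0.2, 0.2, -0.9]
finger_gap: 0.683
gripper_force: 64.8
```

>>> play_rows --increments '[[[0,0,10],[0,0,0],0.4],[[0,0,10],[0,0,0],0.4],[[0,0,0],[0,0,0],0.4],[[0,0,0],[0,0,0],0.4]]'

```text
time: 28.3
position: [0.6411, 0.1397, 0.092]
eef_rot: [0.0, 1.0, 0.001, -0.001]
contact_force: [-0.0, 0.8, -0.4]
finger_gap: 0.689
gripper_force: 64.8
```

```bash
python3 -c "
from h import *
s=sensors.read_state();print(s['position'],s['contact_force'],s['finger_gap'],s['gripper_force'],to_tool([.6435,.1400,.0752],np.pi/2))"
```

```text
[0.64105265 0.13971265 0.09200517] [-0.04397594  0.76548601 -0.41760653] 0.6886960253127796 64.75101828575134 (array([ 2.5, -0.3, 16.8]), np.float64(0.0011084478318679203))
```

>>> play_rows --increments '[[[2.5,-0.3,8],[0,0,0],0.4],[[0,0,5],[0,0,0],0.4],[[0,0,2.5],[0,0,0],0.4],[[0,0,1],[0,0,0],0.4],[[0,0,0],[0,0,0],0.4]]'

```text
time: 28.8
position: [0.6448, 0.1399, 0.0756]
eef_rot: [0.0, 1.0, 0.0, 0.0]
contact_force: [-0.0, -1.0, -1.3]
finger_gap: 0.683
gripper_force: 64.8
```

>>> play_rows --increments '[[[0,0,0.8],[0,0,0],0.4],[[0,0,0.5],[0,0,0],0.4],[[0,0,0],[0,0,0],0.4]]'

```text
time: 29.1
position: [0.6451, 0.1399, 0.0753]
eef_rot: [-0.0, 1.0, 0.0, 0.001]
contact_force: [-3.9, -0.9, 5.9]
finger_gap: 0.686
gripper_force: 65.3
```

>>> play_rows --increments '[[[0,0,-0.7],[0,0,0],0.72],[[0,0,0],[0,0,0],0.85],[[0,0,0],[0,0,0],1],[[0,0,0],[0,0,0],1],[[0,0,-20],[0,0,0],1]]'

```text
time: 29.6
position: [0.6428, 0.1396, 0.0921]
eef_rot: [0.0, 1.0, 0.0, -0.003]
contact_force: [1.1, -0.3, -0.9]
finger_gap: 1.001
gripper_force: 0.0
```

>>> play_rows --increments '[[[0,0,-40],[0,0,0],1],[[0,0,-30],[0,0,0],1],[[0,-45,0],[0,0,0],1],[[0,-45,0],[0,0,0],1],[[0,-45,0],[0,0,0],1]]'

```text
time: 30.1
position: [0.6448, 0.276, 0.1654]
eef_rot: [-0.0, 1.0, -0.0, 0.0]
contact_force: [0.4, 0.4, -0.3]
finger_gap: 0.998
gripper_force: 0.0
```

>>> play_rows --increments '[[[0,-45,0],[0,0,0],1],[[0,-30,0],[0,0,0],1],[[0,0,0],[0,0,0],1]]'

```text
time: 30.4
position: [0.6432, 0.3547, 0.1639]
eef_rot: [-0.0, 1.0, 0.003, -0.0]
contact_force: [-0.2, -0.8, -0.4]
finger_gap: 1.001
gripper_force: 0.0
```

```bash
python3 -c "
from h import *
print(pose()[0]);sc=snapshot('scene');im=snapshot('top')
for n,i in(('top',im),('scene',sc)):
  print(n,[(ray(n,cen(c),.036)[0].round(4),ray(n,cen(c),.138)[0].round(4),cv2.contourArea(c)) for c in blobs(i,(50,100,50),(75,255,255),80)])
print(marks())
cv2.imwrite('pics/c13.png',np.hstack([cv2.resize(im[95:185,190:350],None,fx=2.5,fy=3,interpolation=2)[:270],cv2.resize(sc[200:308,200:360],None,fx=2.5,fy=2.5,interpolation=2)]))"
```

```text
[0.6431708  0.35465256 0.16391932]
top [(array([ 0.4214, -0.1234,  0.036 ]), array([ 0.4168, -0.1178,  0.138 ]), 224.5), (array([ 0.4227, -0.2459,  0.036 ]), array([ 0.418 , -0.2317,  0.138 ]), 231.5), (array([0.664 , 0.1564, 0.036 ]), array([0.6424, 0.1423, 0.138 ]), 225.0), (array([ 6.867e-01, -5.000e-04,  3.600e-02]), array([ 0.6634, -0.0035,  0.138 ]), 229.5)]
scene [(array([0.5736, 0.0951, 0.036 ]), array([0.6461, 0.1423, 0.138 ]), 416.5), (array([ 0.5977, -0.0682,  0.036 ]), array([ 0.6677, -0.0043,  0.138 ]), 364.5), (array([ 0.4237, -0.1247,  0.036 ]), array([ 0.5116, -0.055 ,  0.138 ]), 230.0), (array([ 0.4253, -0.2471,  0.036 ]), array([ 0.513 , -0.1648,  0.138 ]), 206.5)]
{('tin2', 'top'): (np.float64(10.4), np.float64(0.0451), np.int64(11)), ('tin3', 'top'): (np.float64(11.4), np.float64(0.0452), np.int64(9)), ('tin2', 'scene'): (np.float64(8.9), np.float64(0.0383), np.int64(23)), ('tin3', 'scene'): (np.float64(9.2), np.float64(0.0384), np.int64(28))}
```

View pics/c13.png

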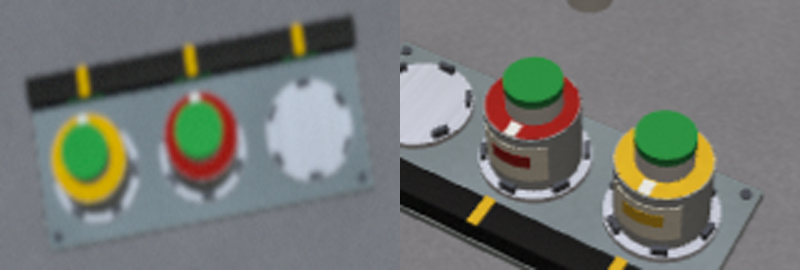

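Both tubs stand centred and the labels face the bar. One last knife check, then I'll hand in.

```bash
python3 -c "
from h import *
from rig import workorder
sc=snapshot('scene');k=0
for c in blobs(sc,(3,80,60),(18,255,230),40):
    X=ray('scene',cen(c),.02)[0]
    if abs(X[0]-.448)<.02 and abs(X[1]+.37)<.02: k=1;print('knife',X)
if k: print(workorder.hand_in())"
```

```text
knife [ 0.44792865 -0.36955308  0.02      ]
the job is handed in; nothing more can be done
None
```

The job is handed in: both tins present (red and yellow) face the reader to within about 2–3° by camera, the treadle was pressed to its stop before the tubs went on, each tin has a tub standing within about 4 mm of its lid's centre, and the knife lies flat in the tray.

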